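# Sort microscope parts and specimens into their trays

## Task

Tidy up after the microscope session: stand the two eyepieces in the two-bay tray, one in each bay, stand the objective lens in the square tray, and lay the hexagon nut and the ball bearing side by side flat in the round dish. Keep every piece the same way up as it is now and set it down on the tray's floor gently instead of dropping it. Leave the little glass vial standing where it is.

Things in the scene. Friction and masses are not known exactly. Their poses are not given: they have to be found in the camera images.
- eyepiece_a: one of two identical microscope eyepieces, standing upright on its bright steel barrel: barrel 30 mm diameter from 0 to 24 mm height, black body 40 mm diameter from 24 to 48 mm (grip here), rubber eyecup 35 mm diameter from 48 to 58 mm, glass on top. 58 mm tall, about 90 g. Origin: centre of its underside; z up its axis.
- eyepiece_b: the other of two identical microscope eyepieces, standing upright on its bright steel barrel: barrel 30 mm diameter from 0 to 24 mm height, black body 40 mm diameter from 24 to 48 mm (grip here), rubber eyecup 35 mm diameter from 48 to 58 mm, glass on top. 58 mm tall, about 90 g. Origin: centre of its underside; z up its axis.
- objective: the objective lens, squat: black cylinder 50 mm diameter and 32 mm high, with a 43 mm diameter, 8 mm high steel ring and a glass disc on top. 40 mm tall, about 180 g. Origin: centre of its underside; z up its axis.
- nut: large plain steel hexagon nut lying flat, 41 mm across flats, 47 mm across corners, 22 mm high, bore about 24 mm, about 120 g. Origin: centre of its underside; z up its axis; its x axis is square to one pair of flats (the others follow every 60 degrees).
- bearing: steel ball bearing lying flat, a disc 47 mm in diameter and 18 mm high with a black sealed ring and a dark middle on top (solid to the touch), about 130 g. Origin: centre of its underside; z up its axis.
- bay_tray: white oblong tray with two bays, 76 mm along its x by 140 mm along its y, 12 mm high, walls 4 mm, floor 4 mm thick; one 4 mm divider across the middle, as high as the walls, makes two bays of 68 mm (x) by 64 mm (y), centred 34 mm either side of the middle along y. Fixed to the desk, turned up to about 0.25 rad either way. Origin: centre of its underside.
- square_tray: white square tray without divider, 96 by 96 mm, 12 mm high, walls 4 mm, floor 4 mm thick (88 by 88 mm inside). Fixed to the desk, turned up to about 0.25 rad either way. Origin: centre of its underside.
- dish: round aluminium dish, 150 mm outside diameter, 12 mm high, wall 4 mm, floor 4 mm thick (about 140 mm inside). Fixed to the desk, turned up to about 0.25 rad either way. Origin: centre of its underside.
- vial: bystander: small stoppered amber glass vial standing loose among the things, 24 mm diameter, 48 mm tall, about 40 g. Origin: centre of its underside; z up. Not to be moved. A loose flat black lens cap (44 mm diameter, 8 mm high) also lies among the things and plays no part. Nothing standing between the robot and the trays is taller than 60 mm.

How it is judged:
By the outcome, as a careful person would: the job done as asked, in the order asked, and still so for the second after the job is handed in, with the robot touching nothing.
It also fails if it takes over 128 s, if anything falls off the work surface, if the arm or the gripper's body presses on something with over 40 N, if the wrist force passes 120 N, or if a joint passes its speed limit or range.

## Robot

A 6-joint arm with a two-finger parallel gripper is mounted at the origin on the work surface. World frame = base frame: x ahead of the robot, y to its left, z up, the work surface at z = 0. Lengths are in m, angles in degrees, forces in N, time in s.
With the tool pointing down it reaches from about 0.2 to 0.875 m from the base axis. Payload 3.4 kg.
Tool frame: the origin (TCP) lies midway between the tips of the shut fingers; the grasp point (between the pads) lies 19 mm behind it; z points along the fingers, x is the direction in which the jaws open and shut, and the axes are right-handed (so a half turn about z gives the same grasp; the last joint's range is limited). The gripper opens to 94 mm and grips with 3 to 60 N. Pads are 16 mm wide; open, the fingers measure 119 mm over their backs; the gripper's body (75 mm by 177 mm) begins 78 mm behind the grasp point.
Start: joints at [-6.933, 15.808, 86.224, -0, 77.962, -6.933], TCP at [0.575, -0, 0.205] pointing down, gripper open.
Joint ranges: [-165.64, 165.64], [-43.16, 119.46], [12.63, 154.43], [-67.54, 247.53], [6.08, 155.33], [-154.97, 154.97]. Speed limits (degrees/s): [147.25, 147.25, 180, 180, 180, 180].

## Interface

Orientations are given as [roll, pitch, yaw] about the fixed x, y, z axes, in that order (R = Rz(yaw) Ry(pitch) Rx(roll)).
In Python, from plant import robot, cams, workorder gives the robot as it stands.
- The arm moves only by the tool apply_moves, never from a script. Its argument "rows" is a list of rows, each an object with "delta_pos": the shift along the tool's x, y, z in mm, a list of three; "yaw": the turn about the tool's z in degrees. In form: [{"delta_pos": [tx, ty, tz], "yaw": yaw}, ...]. A call has exactly 8 rows; each row shifts and turns the pose as measured when the row begins, along the tool's axes as they then stand; what a row does not reach is not made up. A row lasts 1/10 s, in which the tool goes at most 50 mm and 8.59 degrees, less where a joint would pass 70% of its speed; a pose out of reach is approached as far as the arm can. A call is refused whole if a number of a shift passes 50 or a number of a turn 8.59, either way. A call with a gripper value outside its range is refused whole. "fingers" is the opening, from 0 (shut) to 1 (fully open), set as the call begins (left out, the last holds). The fingers move at their own pace and stop on an object; "squeeze" is the grip in N (left out, the last holds). Time passes only in rows, so rows that do not move let the fingers close, or fill a call up. It gives the time, the measured TCP pose, the force and the opening at its end, in the units of the state.
- robot.sense(): the state, without advancing time (a new reading comes with each control period).
- cams.camera(name): name is "scene" or "side" or "wrist"; returns a dict with "image" (420x560x3 uint8, red, green, blue), "vfov" (degrees; the focal length in pixels is half the picture's height over the tangent of half this angle, whatever the lens; pixels are square), "cx", "cy" (the principal point, pixels), "T" (4x4, takes a point from camera to world coordinates); the wrist camera has in their place "hand_eye" (4x4, takes a point from camera to tool coordinates, whose origin is the TCP and whose axes are the tool frame's). Camera axes: x right, y up, looking along -z (the intrinsics and any distortion apply to the point x, -y, -z); pixel columns grow to the right and rows downward; lengths in m; the calibration is good to about 2 mm. A picture is of the moment at which its call begins: read the wrist's pose just before it. There is no depth.
- workorder.hand_in(): hands the job in, once; it reports no verdict.
The state is a dict: "time": time; "joint_positions": joint angles; "dq": joint speeds; "joint_torque": joint torques, N m; "eef_pos": TCP position; "ee_rot": TCP orientation; "contact_force": force on the tool from outside, world axes, zero at the start; "wrist_torque": the same for the moment, N m; "grip_width": finger opening in m.
Only numpy, scipy, OpenCV 4.12 (cv2) and the standard library are available. Lean on these libraries where they do the work, as an engineer would, in place of code of your own. Each camera call takes 0.05 s, during which the arm holds its last target.

## Working session

There is one attempt and no reset: what is moved stays moved. The work goes in short steps, Python scripts to look and compute and a tool call to move; the robot and the scene stay as the last step left them, time stands still between calls to the robot, and variables do not carry over. Pictures are saved under pics/ and viewed, and the job is handed in when it is done.

Besides the shell and the picture viewer there is one more tool, called after "Call:" in YAML: its name, and indented under it one key for each argument. apply_moves: Moves the arm, as the interface text tells. Its arguments: {"type":"object","properties":{"rows":{"type":"array"},"fingers":{"type":"number"},"squeeze":{"type":"number"}},"required":["rows"]}

```bash
ls; mkdir -p pics; python3 - <<'E'
from plant import robot,cams,workorder
import cv2,json,numpy as np
s=robot.sense();print(s)
for n in ["scene","side","wrist"]:
    c=cams.camera(n);cv2.imwrite(f"pics/{n}0.png",c["image"][:,:,::-1])
    print(n,{k:(v if not hasattr(v,'tolist') else np.round(v,4).tolist()) for k,v in c.items() if k!="image"})
E
```

```text
pics
{'time': 0.0, 'joint_positions': array([-6.93399162e+00,  1.58455264e+01,  8.62918509e+01,  4.62981975e-04,
        7.79619682e+01, -6.93281059e+00]), 'dq': array([ 0.10024956, -0.05347214, -0.04911025, -0.0497204 ,  0.00472637,
        0.03682349]), 'joint_torque': array([ 1.66144628e-04, -4.04588020e+01, -2.37234324e+01,  7.02253589e-02,
        3.46444664e-02, -1.77189750e-04]), 'eef_pos': array([5.74454720e-01, 5.19669585e-05, 2.04649032e-01]), 'ee_rot': array([-1.79987559e+02,  9.85644872e-02, -1.26727370e-03]), 'contact_force': array([-0.01314772, -0.62503936,  0.35594235]), 'wrist_torque': array([-0.01790568, -0.02435186,  0.01262176]), 'grip_width': 0.0941575356609458}
scene {'vfov': 56.98235365783372, 'cx': 283.8297498474923, 'cy': 207.61044056518983, 'T': [[-0.2629, -0.6857, 0.6788, 1.0874], [0.9648, -0.1835, 0.1883, 0.1844], [-0.0045, 0.7044, 0.7098, 0.6294], [0.0, 0.0, 0.0, 1.0]]}
side {'vfov': 49.88049911567179, 'cx': 277.1651045254928, 'cy': 213.28872393028638, 'T': [[0.9414, 0.2311, -0.2457, 0.2698], [-0.337, 0.6093, -0.7178, -0.664], [-0.0162, 0.7585, 0.6514, 0.6551], [0.0, 0.0, 0.0, 1.0]]}
wrist {'vfov': 64.15165439591348, 'cx': 280.4340184935148, 'cy': 207.86757105032177, 'hand_eye': [[1.0, 0.0009, -0.0001, -0.0006], [0.0009, -0.9728, -0.2317, -0.0673], [-0.0003, 0.2317, -0.9728, -0.1779], [0.0, 0.0, 0.0, 1.0]]}
```

View pics/scene0.png

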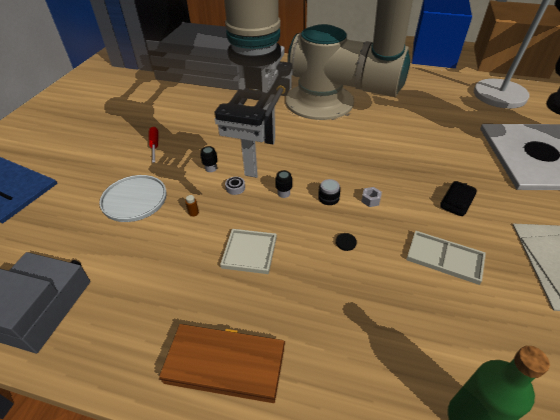

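View pics/side0.png

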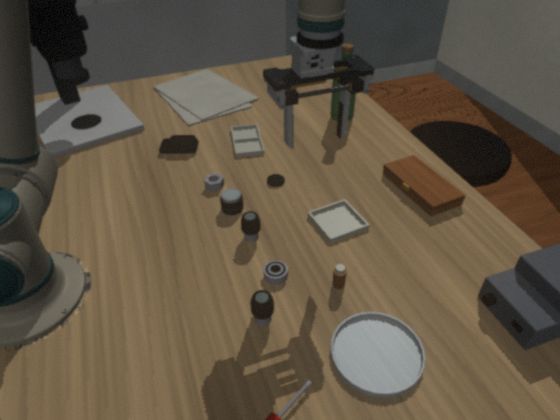

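View pics/wrist0.png

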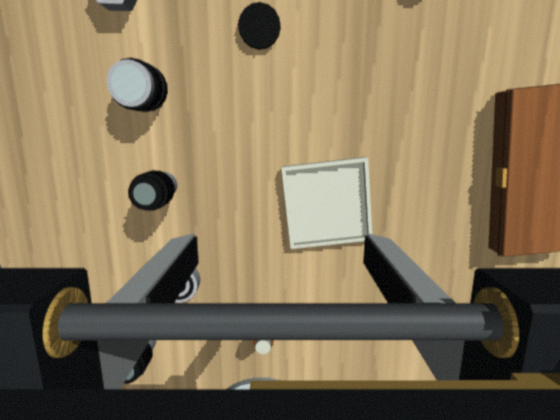

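The scene view shows the eyepieces at about (209,158) and (284,183), the objective at (329,191) and the nut at (371,197). The bearing is at (235,185), the vial at (192,205) and the cap at (346,241). The dish is at (133,197), the square tray at (249,250) and the bay tray at (446,256).

I'll write helpers and look at enlarged crops.

```bash
cat > h.py <<'E'
import numpy as np,cv2
from scipy.spatial.transform import Rotation as R
def toolT(s):
    T=np.eye(4);T[:3,:3]=R.from_euler('xyz',s['ee_rot'],degrees=True).as_matrix();T[:3,3]=s['eef_pos'];return T
def camT(c,s=None): return c['T'] if 'T' in c else toolT(s)@c['hand_eye']
def f(c): return 210/np.tan(np.radians(c['vfov'])/2)
def ray(c,T,uv):
    d=np.array([(uv[0]-c['cx'])/f(c),-(uv[1]-c['cy'])/f(c),-1.]);d=T[:3,:3]@d
    return T[:3,3],d/np.linalg.norm(d)
def onplane(c,T,uv,z):
    o,d=ray(c,T,uv);return o+d*(z-o[2])/d[2]
def tri(r1,r2):
    (o1,d1),(o2,d2)=r1,r2
    A=np.stack([d1,-d2],1);t=np.linalg.lstsq(A,o2-o1,rcond=None)[0]
    p,q=o1+t[0]*d1,o2+t[1]*d2
    return (p+q)/2,np.linalg.norm(p-q)
def proj(c,T,p):
    q=np.linalg.inv(T)@np.append(p,1);return np.array([c['cx']-f(c)*q[0]/q[2],c['cy']+f(c)*q[1]/q[2]])
E
python3 - <<'E'
from plant import cams
import pickle,cv2
from h import *
d={n:cams.camera(n) for n in("scene","side")};pickle.dump(d,open("c0.pkl","wb"))
im=d["scene"]["image"][:,:,::-1]
cv2.imwrite("pics/sc_a.png",cv2.resize(im[140:215,90:290],None,fx=4,fy=4,interpolation=cv2.INTER_CUBIC))
cv2.imwrite("pics/sc_b.png",cv2.resize(im[160:285,210:410],None,fx=4,fy=4,interpolation=cv2.INTER_CUBIC))
im=d["side"]["image"][:,:,::-1]
cv2.imwrite("pics/si_a.png",cv2.resize(im[165:335,190:370],None,fx=3.5,fy=3.5,interpolation=cv2.INTER_CUBIC))
E
```

```text
(no output)
```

View pics/sc_a.png

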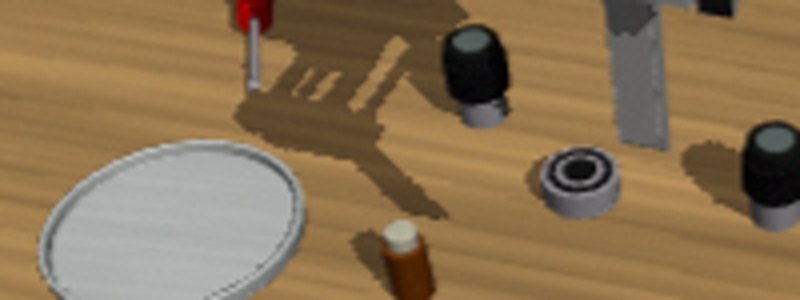

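View pics/sc_b.png

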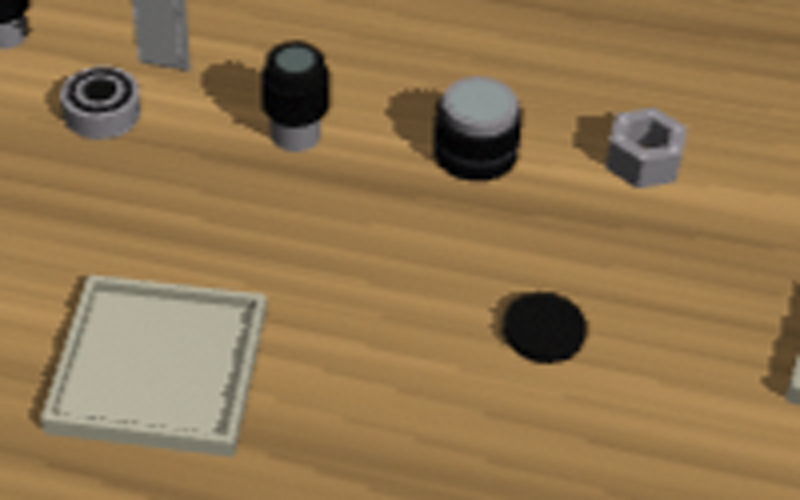

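View pics/si_a.png

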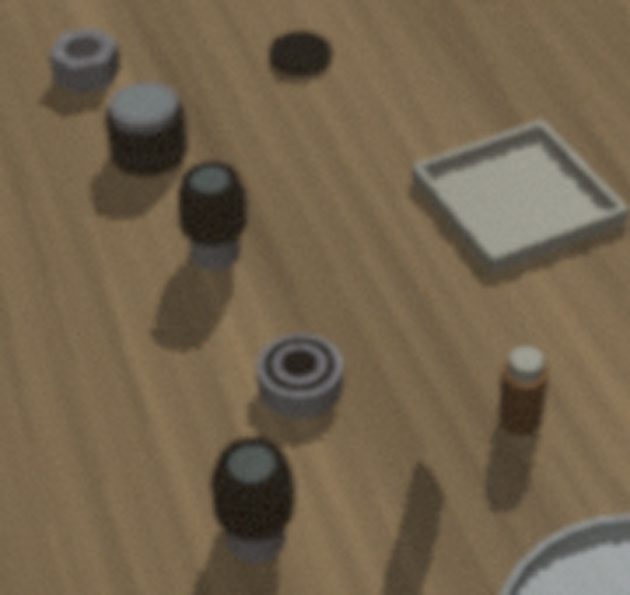

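```bash
python3 - <<'E'
import pickle
from h import *
d=pickle.load(open("c0.pkl","rb"));a,b=d["scene"],d["side"]
P={'E1':((207.1,149.6),(261.4,296.9)),'E2':((283.4,174.4),(249.6,215.8)),'obj':((329.9,185.4),(231.4,194.6)),'nut':((371.6,191.9),(213.9,178.4)),'brg':((234.6,182.1),(275.1,268.4)),'vial':((189.9,197.4),(339.6,267.5)),'cap':((345.4,240.9),(275.4,179)),
'dish':((133,197),(377,351)),'sq':((249.5,250),(338,220.5)),'bay':((446,255.5),(247,140.5))}
for k,(u,v) in P.items():
    p,g=tri(ray(a,a['T'],u),ray(b,b['T'],v));print(k,np.round(p*1000,1),"gap",round(g*1000,1))
E
```

```text
E1 [ 398.  -200.    59.5] gap 0.5
E2 [440.    4.5  59.5] gap 0.3
obj [428.6 110.2  39.8] gap 1.4
nut [409.9 204.3  24.9] gap 2.4
brg [ 452.  -112.9   19.6] gap 0.1
vial [ 553.8 -175.9   47.6] gap 0.3
cap [553.2 169.6   7.7] gap 1.5
dish [ 550.  -329.7    7.5] gap 0.0
sq [628.7 -17.2   6.4] gap 2.2
bay [539.9 369.5   6. ] gap 3.6
```

Triangulated heights match the text (59.5, 39.8, 24.9, 19.6, 47.6 mm). Next come the tray outlines.

```bash
python3 - <<'E'
import pickle
from h import *
d=pickle.load(open("c0.pkl","rb"));
a=d["scene"]["image"][:,:,::-1];b=d["side"]["image"][:,:,::-1]
out=[cv2.resize(a[220:290,395:500],None,fx=5,fy=5,interpolation=cv2.INTER_CUBIC),cv2.resize(b[115:165,220:275],None,fx=5,fy=5,interpolation=cv2.INTER_CUBIC)]
H=max(o.shape[0] for o in out);cv2.imwrite("pics/bay.png",np.hstack([cv2.copyMakeBorder(o,0,H-o.shape[0],0,0,0) for o in out]))
w=cv2.imread("pics/wrist0.png");cv2.imwrite("pics/wsq.png",cv2.resize(w[140:270,260:400],None,fx=4,fy=4,interpolation=cv2.INTER_CUBIC))
# saturation masks
for n,im,box in(("scene",a,{'sq':(215,225,285,280),'bay':(400,228,495,287),'dish':(95,170,172,225)}),("side",b,{'sq':(300,195,375,245),'bay':(226,120,268,160),'dish':(325,308,430,398)})):
    hsv=cv2.cvtColor(im,cv2.COLOR_BGR2HSV)
    for k,(x0,y0,x1,y1) in box.items():
        m=((hsv[y0:y1,x0:x1,1]<70)).astype(np.uint8)
        cs,_=cv2.findContours(m,cv2.RETR_EXTERNAL,cv2.CHAIN_APPROX_NONE);c=max(cs,key=cv2.contourArea)+[[[x0,y0]]]
        h=cv2.convexHull(c)
        print(n,k,cv2.contourArea(h),cv2.boundingRect(h),cv2.minAreaRect(h) if k!='dish' else cv2.fitEllipse(c), cv2.approxPolyDP(h,3,True).reshape(-1,2).tolist() if k!='dish' else '')
E
```

```text
scene sq 1926.5 (220, 229, 57, 45) ((247.8787384033203, 250.5004425048828), (52.34414291381836, 41.03299331665039), 6.911227226257324) [[232, 229], [276, 235], [267, 273], [221, 267]]
scene bay 2386.0 (407, 231, 78, 54) ((447.4500427246094, 256.6499938964844), (78.42447662353516, 31.939001083374023), 18.43494987487793) [[415, 231], [484, 252], [479, 284], [408, 260]]
scene dish 2376.0 (99, 175, 67, 47) ((132.71055603027344, 197.9840850830078), (44.04115676879883, 67.77115631103516), 74.10491180419922) 
side sq 1626.0 (308, 199, 62, 44) ((338.3977966308594, 219.71896362304688), (37.848045349121094, 54.59345245361328), 70.01689910888672) [[345, 199], [369, 226], [330, 242], [309, 218], [308, 211]]
side bay 918.5 (230, 124, 35, 34) ((247.12161254882812, 139.72972106933594), (33.04419708251953, 30.578208923339844), 80.53767395019531) [[257, 124], [263, 153], [237, 157], [230, 127]]
side dish 6464.0 (330, 311, 96, 87) ((377.32049560546875, 353.96014404296875), (82.77497863769531, 98.17169952392578), 116.00784301757812)
```

View pics/bay.png

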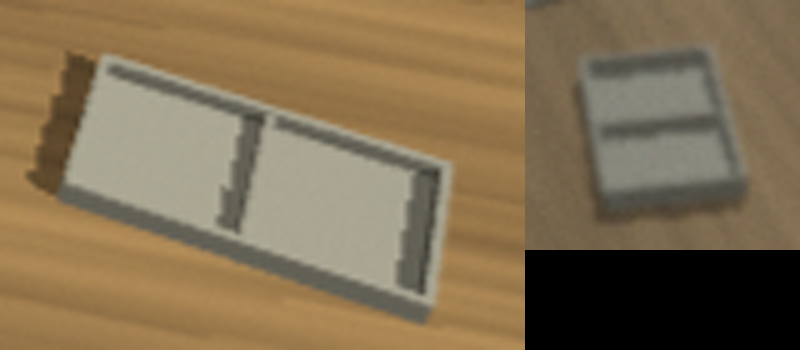

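View pics/wsq.png

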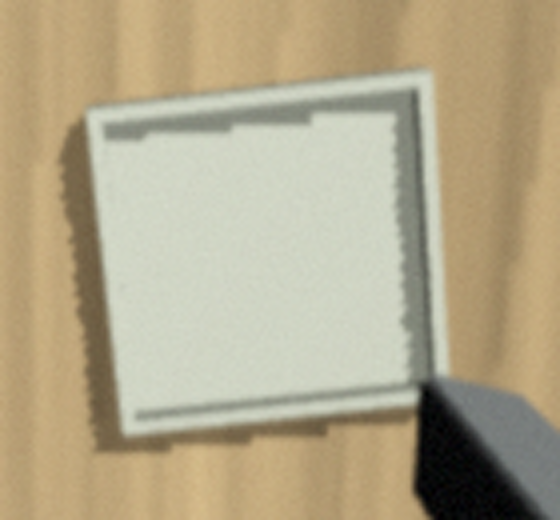

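```bash
python3 - <<'E'
import pickle
from h import *
from plant import cams,robot
d=pickle.load(open("c0.pkl","rb"));a,b=d["scene"],d["side"]
S=[(103,55),(452,163),(432,303),(62,185)];I=[(75,195),(57,57),(185,47),(222,180)]
pts=[]
for s,i in zip(S,I):
    u=np.array(s)/5-.4+[395,220];v=np.array(i)/5-.4+[220,115]
    p,g=tri(ray(a,a['T'],u),ray(b,b['T'],v));pts.append(p);print(np.round(p*1000,1),round(g*1e3,1),np.round(onplane(a,a['T'],u,.012)*1e3,1),np.round(onplane(b,b['T'],v,.012)*1e3,1))
print('bay c',np.mean(pts,0)*1e3,'lens',[np.linalg.norm(pts[i]-pts[i-1])*1e3 for i in range(4)],'ang',np.degrees(np.arctan2(*( (pts[1]-pts[0]+pts[2]-pts[3])[:2]))))
s=robot.sense();c=cams.camera("wrist");T=camT(c,s)
q=[onplane(c,T,np.array(k)/4-.4+[260,140],.012) for k in [(88,108),(432,70),(449,375+22),(122,437)]]
print(np.round(np.array(q)*1e3,1),np.mean(q,0)*1e3,[np.linalg.norm(q[i]-q[i-1])*1e3 for i in range(4)])
for k,(u,v) in {'dish':((132.7,197.5),(377.3,353))}.items(): print(tri(ray(a,a['T'],u),ray(b,b['T'],v)))
# wrist check of objects
print('E2',onplane(c,T,(145,193),.058),'obj',onplane(c,T,(131,83),.040),'cap',onplane(c,T,(259,25),.008))
# square in scene & side: triangulate far corners
for u,v in (((232-.4+.5,228.8),(309,211)),((276,233.5),(345,199))): print(tri(ray(a,a['T'],u),ray(b,b['T'],v)))
E
```

```text
[489.8 308.1  11.1] 0.9 [491.2 307.6  12. ] [489.3 307.3  12. ]
[516.9 443.5  14.8] 0.3 [514.2 444.8  12. ] [518.  448.1  12. ]
[588.4 430.8  13.3] 0.6 [587.1 431.5  12. ] [589.1 432.4  12. ]
[565.4 294.3  11.2] 0.3 [566.2 294.1  12. ] [564.9 293.3  12. ]
bay c [540.115633   369.15623873  12.58319323] lens [np.float64(76.84490591484278), np.float64(138.20284565213342), np.float64(72.62414949178066), np.float64(138.40740180440605)] ang 10.466337278278127
[[575.4  25.9  12. ]
 [669.9  36.2  12. ]
 [680.5 -58.2  12. ]
 [585.4 -70.4  12. ]] [627.79925662 -16.63628396  12.        ] [np.float64(96.81114364764153), np.float64(95.02495544102348), np.float64(94.97556669276287), np.float64(95.83796241396927)]
(array([ 0.54960887, -0.33171406,  0.00497393]), np.float64(0.0002875550364828319))
E2 [0.44051427 0.00509684 0.058     ] obj [0.42978909 0.10981554 0.04      ] cap [0.55245463 0.16941044 0.008     ]
(array([ 0.58237276, -0.03981387,  0.04520717]), np.float64(0.06452672283499679))
(array([0.6351103 , 0.01979407, 0.05403157]), np.float64(0.05364672433952621))
```

Scene, side and wrist views agree to about 1 mm, and the tray sizes come out right. I'll move over the near eyepiece.

Call:
apply_moves:
  rows:
    - {"delta_pos":[-30,-1,15],"yaw":0}
    - {"delta_pos":[-35,-1,20],"yaw":0}
    - {"delta_pos":[-35,-1,20],"yaw":0}
    - {"delta_pos":[-25,-1,20],"yaw":0}
    - {"delta_pos":[-8,0,10],"yaw":0}
    - {"delta_pos":[0,0,0],"yaw":0}
    - {"delta_pos":[0,0,0],"yaw":0}
    - {"delta_pos":[0,0,0],"yaw":0}
  fingers: 1
  squeeze: 20

```text
time: 1.1
eef_pos: [0.4394, 0.004, 0.1175]
ee_rot: [180.0, -0.2, -0.0]
contact_force: [-0.5, -0.6, -0.1]
grip_width: 0.094
```

Call:
apply_moves:
  rows:
    - {"delta_pos":[0.5,-0.5,20],"yaw":0}
    - {"delta_pos":[0,0,20],"yaw":0}
    - {"delta_pos":[0,0,20],"yaw":0}
    - {"delta_pos":[0,0,20],"yaw":0}
    - {"delta_pos":[0,0,14],"yaw":0}
    - {"delta_pos":[0,0,6],"yaw":0}
    - {"delta_pos":[0,0,0],"yaw":0}
    - {"delta_pos":[0,0,0],"yaw":0}

```text
time: 1.9
eef_pos: [0.4571, 0.0025, 0.0202]
ee_rot: [179.8, -1.4, 0.0]
contact_force: [-0.1, 0.6, 0.1]
grip_width: 0.0942
```

Call:
apply_moves:
  rows:
    - {"delta_pos":[0,0,0],"yaw":0}
    - {"delta_pos":[0,0,0],"yaw":0}
    - {"delta_pos":[0,0,0],"yaw":0}
    - {"delta_pos":[0,0,0],"yaw":0}
    - {"delta_pos":[0,0,0],"yaw":0}
    - {"delta_pos":[0,0,0],"yaw":0}
    - {"delta_pos":[0,0,0],"yaw":0}
    - {"delta_pos":[0,0,0],"yaw":0}
  fingers: 0.3
  squeeze: 20

```text
time: 2.7
eef_pos: [0.4587, 0.0023, 0.0227]
ee_rot: [179.8, -1.7, 0.0]
contact_force: [0.5, -0.4, -0.5]
grip_width: 0.0401
```

```bash
cat > look.py <<'E'
import sys
from plant import cams,robot
from h import *
tag=sys.argv[1]
s=robot.sense();print(s['time'],np.round(s['eef_pos'],4),np.round(s['ee_rot'],2),np.round(s['contact_force'],1),np.round(s['joint_positions'],1),np.round(s['dq'],2),s['grip_width'])
for a in sys.argv[2:]:
    n,*b=a.split(',');c=cams.camera(n);im=c['image'][:,:,::-1]
    if b:
        x0,y0,x1,y1,k=map(int,b);im=cv2.resize(im[y0:y1,x0:x1],None,fx=k,fy=k,interpolation=cv2.INTER_CUBIC)
    cv2.imwrite(f"pics/{tag}_{n}.png",im)
E
python3 look.py g1 side,160,130,360,330,3
```

```text
2.7 [0.4587 0.0023 0.0227] [ 1.7977e+02 -1.6900e+00  3.0000e-02] [ 0.5 -0.4 -0.5] [ -8.4  15.9 116.7   0.   45.7  -8.5] [-0.09  0.08 -0.11  0.1   0.03  0.02] 0.040120265089023006
```

View pics/g1_side.png

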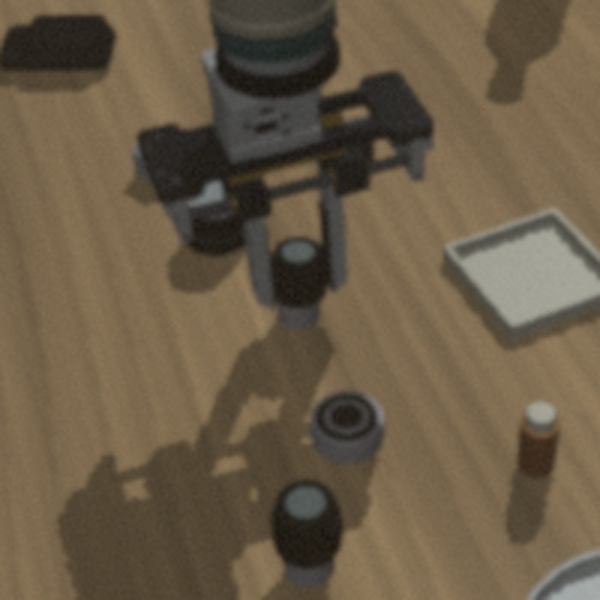

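Call:
apply_moves:
  rows:
    - {"delta_pos":[0,0,-8],"yaw":0}
    - {"delta_pos":[0,0,-15],"yaw":0}
    - {"delta_pos":[0,0,-15],"yaw":0}
    - {"delta_pos":[0,0,-15],"yaw":0}
    - {"delta_pos":[0,0,-15],"yaw":0}
    - {"delta_pos":[0,0,-15],"yaw":0}
    - {"delta_pos":[0,0,-10],"yaw":0}
    - {"delta_pos":[0,0,0],"yaw":0}

```text
time: 3.55
eef_pos: [0.4558, 0.0027, 0.1218]
ee_rot: [179.8, -1.7, 0.0]
contact_force: [0.5, -0.5, -0.5]
grip_width: 0.0404
```

```bash
python3 look.py l1
```

```text
3.55 [0.4558 0.0027 0.1218] [ 1.7977e+02 -1.7100e+00  3.0000e-02] [ 0.5 -0.5 -0.5] [ -8.4   8.5 109.    0.   60.8  -8.5] [-0.02  0.16  0.57 -0.02 -0.12 -0.01] 0.04035942083147545
```

Call:
apply_moves:
  rows:
    - {"delta_pos":[5,-20,0],"yaw":0}
    - {"delta_pos":[8,-35,0],"yaw":0}
    - {"delta_pos":[9,-40,0],"yaw":0}
    - {"delta_pos":[9,-40,0],"yaw":0}
    - {"delta_pos":[9,-40,0],"yaw":0}
    - {"delta_pos":[9,-40,0],"yaw":0}
    - {"delta_pos":[8,-35,0],"yaw":0}
    - {"delta_pos":[5,-20,0],"yaw":0}

```text
time: 4.35
eef_pos: [0.518, 0.2792, 0.1176]
ee_rot: [179.6, -1.4, -0.4]
contact_force: [-0.1, -1.0, 0.2]
grip_width: 0.0405
```

```bash
python3 look.py m1
```

```text
4.35 [0.518  0.2792 0.1176] [179.57  -1.4   -0.36] [-0.1 -1.   0.2] [22.2 19.9 93.3 -1.  65.7 23. ] [ 17.45  12.08 -17.07  -1.58   7.24  17.4 ] 0.04046210699788381
```

Call:
apply_moves:
  rows:
    - {"delta_pos":[5,-25,0],"yaw":0}
    - {"delta_pos":[7,-35,0],"yaw":0}
    - {"delta_pos":[7,-30,0],"yaw":0}
    - {"delta_pos":[5,-20,0],"yaw":0}
    - {"delta_pos":[2,-10,0],"yaw":0}
    - {"delta_pos":[0,0,5],"yaw":0}
    - {"delta_pos":[0,0,0],"yaw":0}
    - {"delta_pos":[0,0,0],"yaw":0}

```text
time: 5.15
eef_pos: [0.5417, 0.404, 0.1033]
ee_rot: [179.1, -0.8, -0.1]
contact_force: [-0.3, 0.2, -0.8]
grip_width: 0.0401
```

```bash
python3 look.py m2 side,180,20,380,220,3 scene,360,120,560,320,3
```

```text
5.15 [0.5417 0.404  0.1033] [ 1.7915e+02 -7.5000e-01 -1.3000e-01] [-0.3  0.2 -0.8] [31.5 28.  81.8 -1.2 70.  32. ] [-0.49  0.16  1.37 -0.46  0.12 -0.04] 0.04010613969583497
```

View pics/m2_side.png

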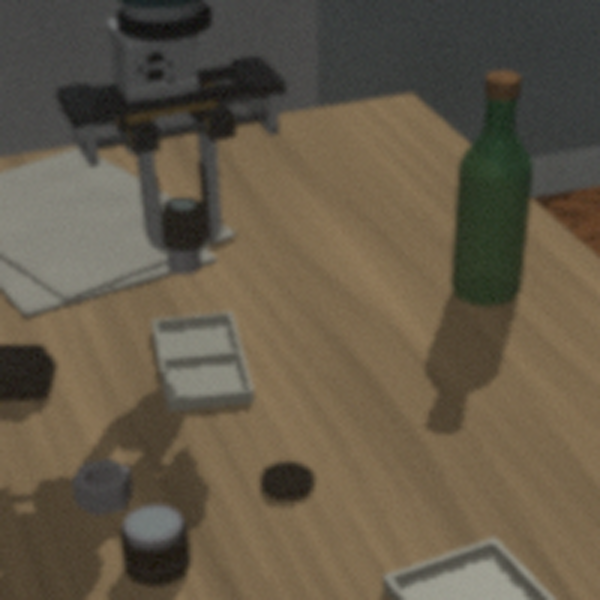

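View pics/m2_scene.png

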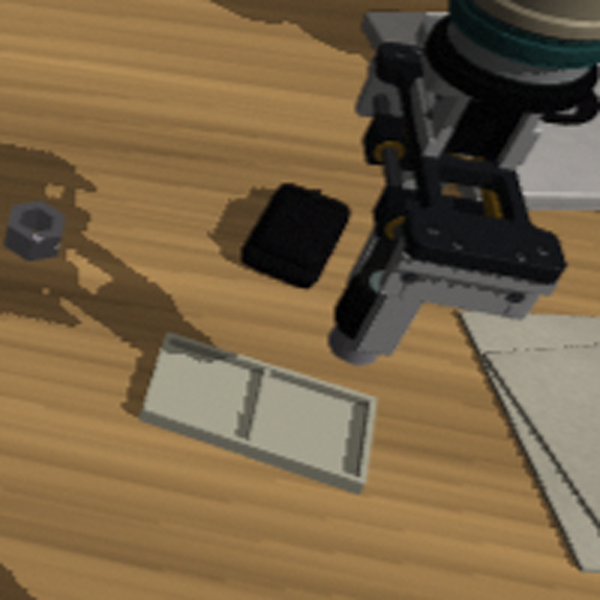

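Call:
apply_moves:
  rows:
    - {"delta_pos":[2,0,5],"yaw":0}
    - {"delta_pos":[2,0,10],"yaw":0}
    - {"delta_pos":[0,0,10],"yaw":0}
    - {"delta_pos":[0,0,10],"yaw":0}
    - {"delta_pos":[0,0,10],"yaw":0}
    - {"delta_pos":[0,0,8],"yaw":0}
    - {"delta_pos":[0,0,4],"yaw":0}
    - {"delta_pos":[0,0,0],"yaw":0}

```text
time: 6.05
eef_pos: [0.5465, 0.4004, 0.041]
ee_rot: [179.1, -0.7, -0.3]
contact_force: [0.2, -0.6, -0.6]
grip_width: 0.0404
```

```bash
python3 look.py m3 side,200,80,350,200,4 scene,360,120,560,320,3
```

```text
6.05 [0.5465 0.4004 0.041 ] [179.08  -0.68  -0.28] [ 0.2 -0.6 -0.6] [31.  31.2 85.8 -1.3 63.  31.9] [ 0.1   0.15 -0.13 -0.02 -0.07 -0.02] 0.04037454444367294
```

View pics/m3_side.png

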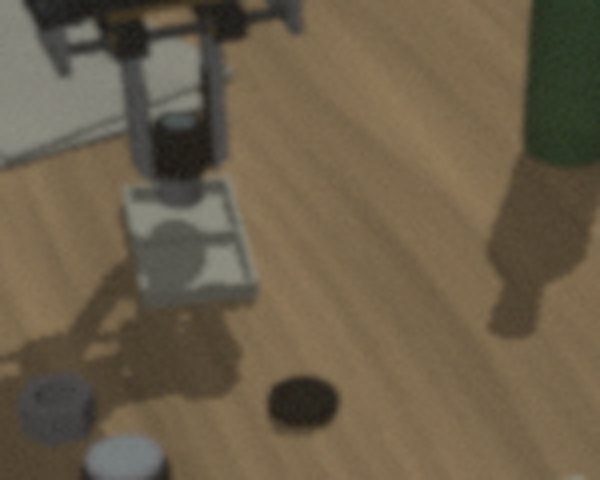

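View pics/m3_scene.png

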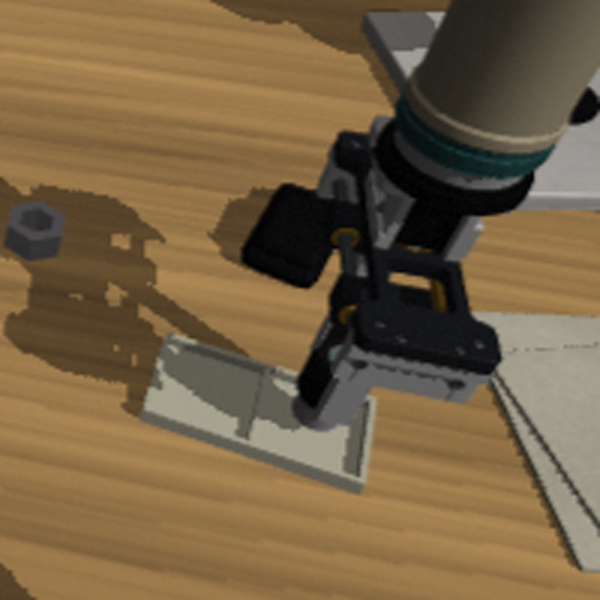

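Call:
apply_moves:
  rows:
    - {"delta_pos":[0,0,3],"yaw":0}
    - {"delta_pos":[0,0,3],"yaw":0}
    - {"delta_pos":[0,0,3],"yaw":0}
    - {"delta_pos":[0,0,2],"yaw":0}
    - {"delta_pos":[0,0,1],"yaw":0}
    - {"delta_pos":[0,0,0],"yaw":0}
    - {"delta_pos":[0,0,0],"yaw":0}
    - {"delta_pos":[0,0,0],"yaw":0}

```text
time: 6.95
eef_pos: [0.5483, 0.4014, 0.0308]
ee_rot: [179.2, -0.9, -0.3]
contact_force: [0.6, -0.8, -0.2]
grip_width: 0.0402
```

```bash
python3 look.py m4 side,200,80,300,180,5
```

```text
6.95 [0.5483 0.4014 0.0308] [179.24  -0.93  -0.27] [ 0.6 -0.8 -0.2] [31.  31.7 86.4 -1.3 61.5 31.9] [ 0.09 -0.08 -0.04 -0.08 -0.05 -0.1 ] 0.04022576285475402
```

View pics/m4_side.png

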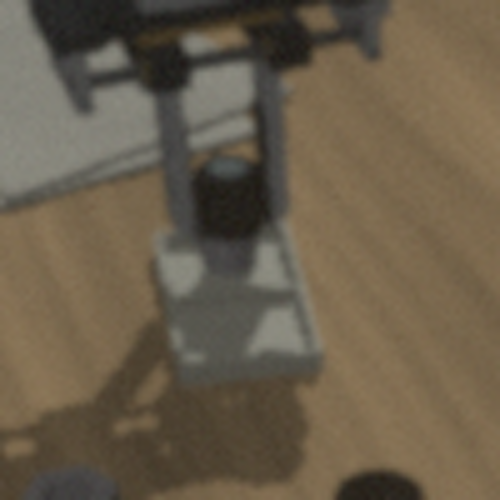

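Call:
apply_moves:
  rows:
    - {"delta_pos":[0,0,1],"yaw":0}
    - {"delta_pos":[0,0,1],"yaw":0}
    - {"delta_pos":[0,0,1],"yaw":0}
    - {"delta_pos":[0,0,1],"yaw":0}
    - {"delta_pos":[0,0,1],"yaw":0}
    - {"delta_pos":[0,0,0],"yaw":0}
    - {"delta_pos":[0,0,0],"yaw":0}
    - {"delta_pos":[0,0,0],"yaw":0}

```text
time: 7.8
eef_pos: [0.5487, 0.4017, 0.0269]
ee_rot: [179.3, -1.0, -0.3]
contact_force: [-0.7, 0.0, 1.0]
grip_width: 0.0401
```

Call:
apply_moves:
  rows:
    - {"delta_pos":[0,0,1],"yaw":0}
    - {"delta_pos":[0,0,1],"yaw":0}
    - {"delta_pos":[0,0,0.5],"yaw":0}
    - {"delta_pos":[0,0,0.5],"yaw":0}
    - {"delta_pos":[0,0,0],"yaw":0}
    - {"delta_pos":[0,0,0],"yaw":0}
    - {"delta_pos":[0,0,0],"yaw":0}
    - {"delta_pos":[0,0,0],"yaw":0}

```text
time: 8.6
eef_pos: [0.5488, 0.4018, 0.0268]
ee_rot: [179.3, -1.1, -0.3]
contact_force: [-1.9, -0.0, 2.9]
grip_width: 0.0404
```

Call:
apply_moves:
  rows:
    - {"delta_pos":[0,0,0],"yaw":0}
    - {"delta_pos":[0,0,0],"yaw":0}
    - {"delta_pos":[0,0,0],"yaw":0}
    - {"delta_pos":[0,0,0],"yaw":0}
    - {"delta_pos":[0,0,0],"yaw":0}
    - {"delta_pos":[0,0,-5],"yaw":0}
    - {"delta_pos":[0,0,-15],"yaw":0}
    - {"delta_pos":[0,0,-15],"yaw":0}
  fingers: 0.7

```text
time: 9.4
eef_pos: [0.5467, 0.4012, 0.0587]
ee_rot: [179.1, -0.8, -0.3]
contact_force: [-0.7, 1.0, 0.5]
grip_width: 0.0659
```

Call:
apply_moves:
  rows:
    - {"delta_pos":[0,0,-15],"yaw":0}
    - {"delta_pos":[0,0,-15],"yaw":0}
    - {"delta_pos":[0,0,-15],"yaw":0}
    - {"delta_pos":[0,0,-10],"yaw":0}
    - {"delta_pos":[0,20,-5],"yaw":0}
    - {"delta_pos":[0,20,0],"yaw":0}
    - {"delta_pos":[-5,30,0],"yaw":0}
    - {"delta_pos":[-5,30,0],"yaw":0}
  fingers: 1

```text
time: 10.2
eef_pos: [0.5359, 0.2984, 0.1247]
ee_rot: [179.2, -1.0, -0.0]
contact_force: [-0.7, 0.1, -0.1]
grip_width: 0.0939
```

```bash
python3 look.py m5 side,200,80,350,200,4 wrist
```

```text
10.2 [0.5359 0.2984 0.1247] [ 1.7924e+02 -9.9000e-01 -4.0000e-02] [-0.7  0.1 -0.1] [23.3 21.8 89.  -1.2 68.5 23.8] [-25.05 -16.7   28.    -0.07 -11.74 -24.59] 0.09390312057324182
```

View pics/m5_side.png

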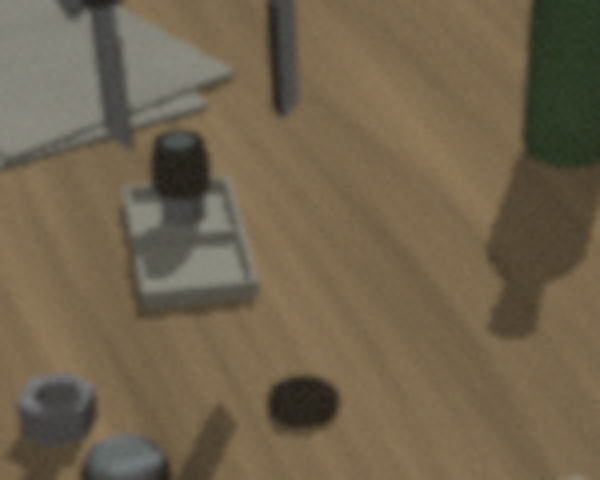

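View pics/m5_wrist.png

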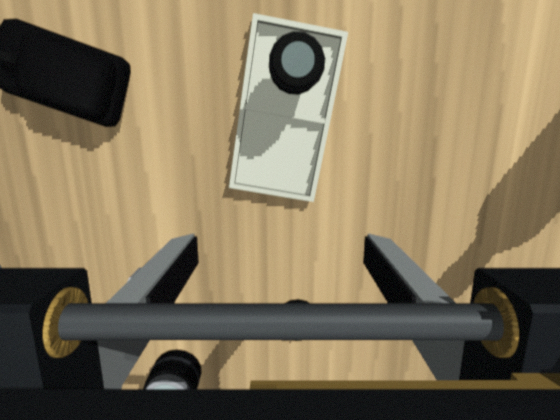

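Wrist view: eyepiece stands upright in the far bay, top at (298,60), with walls clear around it. Now the second eyepiece.

Call:
apply_moves:
  rows:
    - {"delta_pos":[-11,40,0],"yaw":0}
    - {"delta_pos":[-11,40,0],"yaw":0}
    - {"delta_pos":[-11,40,0],"yaw":0}
    - {"delta_pos":[-11,40,0],"yaw":0}
    - {"delta_pos":[-11,40,0],"yaw":0}
    - {"delta_pos":[-11,40,0],"yaw":0}
    - {"delta_pos":[-11,40,0],"yaw":0}
    - {"delta_pos":[-11,40,0],"yaw":0}

```text
time: 11.1
eef_pos: [0.4389, -0.0362, 0.124]
ee_rot: [179.2, -0.8, -0.1]
contact_force: [0.3, 0.0, -0.4]
grip_width: 0.0941
```

Call:
apply_moves:
  rows:
    - {"delta_pos":[-10,35,0],"yaw":0}
    - {"delta_pos":[-10,35,0],"yaw":0}
    - {"delta_pos":[-8,35,0],"yaw":0}
    - {"delta_pos":[-6,25,0],"yaw":0}
    - {"delta_pos":[-2,10,0],"yaw":0}
    - {"delta_pos":[0,0,0],"yaw":0}
    - {"delta_pos":[0,0,0],"yaw":0}
    - {"delta_pos":[0,0,0],"yaw":0}

```text
time: 11.9
eef_pos: [0.3941, -0.1846, 0.1234]
ee_rot: [179.3, -0.6, -0.8]
contact_force: [0.0, -0.1, 0.2]
grip_width: 0.0942
```

```bash
python3 look.py n1 
```

```text
11.9 [ 0.3941 -0.1846  0.1234] [179.3   -0.63  -0.78] [ 0.  -0.1  0.2] [-34.1   7.1 110.4  -0.3  61.6 -33.1] [ 0.69 -0.08  0.42  0.52  0.21  0.22] 0.09417183856696833
```

Call:
apply_moves:
  rows:
    - {"delta_pos":[2,8,5],"yaw":0}
    - {"delta_pos":[1,6,10],"yaw":0}
    - {"delta_pos":[0,0,12],"yaw":0}
    - {"delta_pos":[0,0,12],"yaw":0}
    - {"delta_pos":[0,0,12],"yaw":0}
    - {"delta_pos":[0,0,12],"yaw":0}
    - {"delta_pos":[0,0,6],"yaw":0}
    - {"delta_pos":[0,0,0],"yaw":0}

```text
time: 12.7
eef_pos: [0.3998, -0.1976, 0.048]
ee_rot: [179.4, -0.6, -0.3]
contact_force: [-0.8, -0.8, -0.2]
grip_width: 0.0939
```

```bash
python3 look.py n2 side,200,180,350,360,4
```

```text
12.7 [ 0.3998 -0.1976  0.048 ] [179.39  -0.57  -0.3 ] [-0.8 -0.8 -0.2] [-35.1  13.3 115.5  -0.2  50.3 -34.6] [ 0.22  0.52 -0.32  0.02 -0.19 -0.02] 0.09394775985226202
```

View pics/n2_side.png

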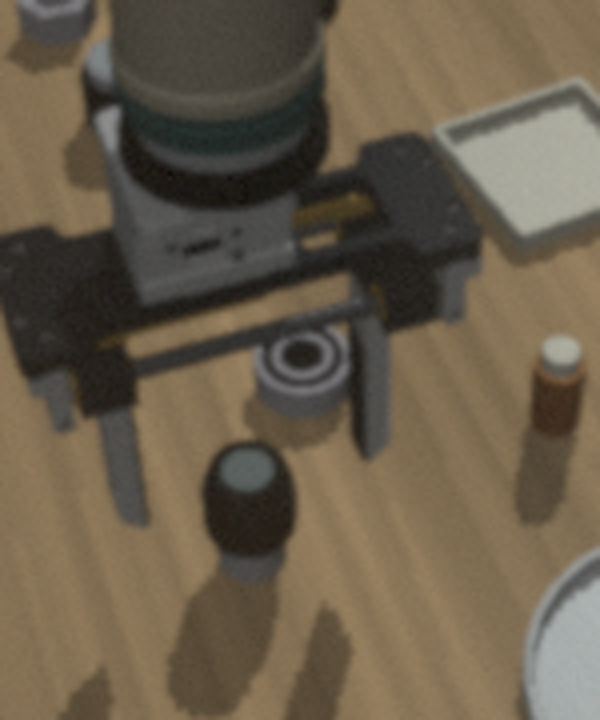

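Call:
apply_moves:
  rows:
    - {"delta_pos":[0,1,5],"yaw":0}
    - {"delta_pos":[0,1,6],"yaw":0}
    - {"delta_pos":[0,0,6],"yaw":0}
    - {"delta_pos":[0,0,6],"yaw":0}
    - {"delta_pos":[0,0,4],"yaw":0}
    - {"delta_pos":[0,0,2],"yaw":0}
    - {"delta_pos":[0,0,0],"yaw":0}
    - {"delta_pos":[0,0,0],"yaw":0}

```text
time: 13.55
eef_pos: [0.4015, -0.2011, 0.0179]
ee_rot: [179.3, -0.7, -0.3]
contact_force: [-0.2, -0.5, 0.2]
grip_width: 0.094
```

Call:
apply_moves:
  rows:
    - {"delta_pos":[0,0,0],"yaw":0}
    - {"delta_pos":[0,0,0],"yaw":0}
    - {"delta_pos":[0,0,0],"yaw":0}
    - {"delta_pos":[0,0,0],"yaw":0}
    - {"delta_pos":[0,0,0],"yaw":0}
    - {"delta_pos":[0,0,0],"yaw":0}
    - {"delta_pos":[0,0,0],"yaw":0}
    - {"delta_pos":[0,0,0],"yaw":0}
  fingers: 0.3

```text
time: 14.35
eef_pos: [0.4018, -0.2013, 0.0187]
ee_rot: [179.2, -0.8, -0.3]
contact_force: [0.2, -1.1, -0.1]
grip_width: 0.0396
```

Call:
apply_moves:
  rows:
    - {"delta_pos":[0,0,-8],"yaw":0}
    - {"delta_pos":[0,0,-15],"yaw":0}
    - {"delta_pos":[0,0,-15],"yaw":0}
    - {"delta_pos":[0,0,-15],"yaw":0}
    - {"delta_pos":[0,0,-15],"yaw":0}
    - {"delta_pos":[0,0,-15],"yaw":0}
    - {"delta_pos":[3,-10,-10],"yaw":0}
    - {"delta_pos":[6,-20,0],"yaw":0}

```text
time: 15.15
eef_pos: [0.4094, -0.1698, 0.1173]
ee_rot: [179.2, -0.8, -0.5]
contact_force: [0.7, -0.3, -0.4]
grip_width: 0.0394
```

Call:
apply_moves:
  rows:
    - {"delta_pos":[8,-35,0],"yaw":0}
    - {"delta_pos":[10,-40,0],"yaw":0}
    - {"delta_pos":[10,-40,0],"yaw":0}
    - {"delta_pos":[10,-40,0],"yaw":0}
    - {"delta_pos":[10,-40,0],"yaw":0}
    - {"delta_pos":[10,-40,0],"yaw":0}
    - {"delta_pos":[10,-40,0],"yaw":0}
    - {"delta_pos":[10,-40,0],"yaw":0}

```text
time: 15.95
eef_pos: [0.4915, 0.1591, 0.1171]
ee_rot: [179.3, -1.0, -0.9]
contact_force: [0.3, -0.1, -1.2]
grip_width: 0.0393
```

Call:
apply_moves:
  rows:
    - {"delta_pos":[9,-38,0],"yaw":0}
    - {"delta_pos":[9,-38,0],"yaw":0}
    - {"delta_pos":[9,-36,0],"yaw":0}
    - {"delta_pos":[7,-28,0],"yaw":0}
    - {"delta_pos":[4,-16,0],"yaw":0}
    - {"delta_pos":[2,-8,0],"yaw":0}
    - {"delta_pos":[0,0,0],"yaw":0}
    - {"delta_pos":[0,0,0],"yaw":0}

```text
time: 16.75
eef_pos: [0.5293, 0.3379, 0.115]
ee_rot: [179.3, -0.7, -0.4]
contact_force: [-0.8, -1.1, -1.4]
grip_width: 0.0397
```

Call:
apply_moves:
  rows:
    - {"delta_pos":[2,0,5],"yaw":0}
    - {"delta_pos":[1,1,10],"yaw":0}
    - {"delta_pos":[0,0,12],"yaw":0}
    - {"delta_pos":[0,0,12],"yaw":0}
    - {"delta_pos":[0,0,12],"yaw":0}
    - {"delta_pos":[0,0,10],"yaw":0}
    - {"delta_pos":[0,0,5],"yaw":0}
    - {"delta_pos":[0,0,0],"yaw":0}

```text
time: 17.55
eef_pos: [0.5317, 0.33, 0.0419]
ee_rot: [179.1, -0.4, -0.7]
contact_force: [-0.1, -0.2, -1.1]
grip_width: 0.0393
```

```bash
python3 look.py n3 side,200,80,350,200,4 scene,360,160,510,300,4
```

```text
17.55 [0.5317 0.33   0.0419] [179.07  -0.43  -0.69] [-0.1 -0.2 -1.1] [26.1 27.3 92.8 -1.2 59.9 27.4] [ 0.14  0.24 -0.09  0.06 -0.32  0.08] 0.03927523770310573
```

View pics/n3_side.png

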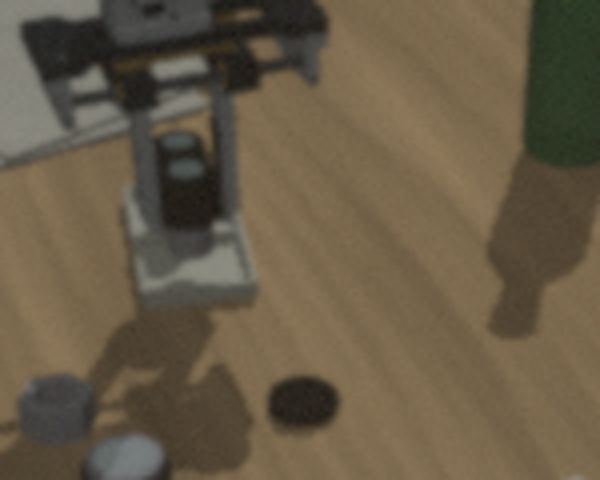

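View pics/n3_scene.png

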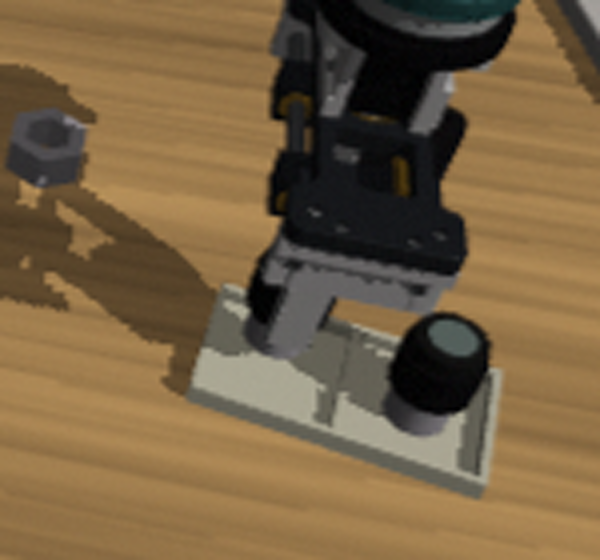

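Call:
apply_moves:
  rows:
    - {"delta_pos":[1,-2,2],"yaw":0}
    - {"delta_pos":[1,-2,3],"yaw":0}
    - {"delta_pos":[0,-1,3],"yaw":0}
    - {"delta_pos":[0,0,3],"yaw":0}
    - {"delta_pos":[0,0,2],"yaw":0}
    - {"delta_pos":[0,0,1],"yaw":0}
    - {"delta_pos":[0,0,1],"yaw":0}
    - {"delta_pos":[0,0,0],"yaw":0}

```text
time: 18.45
eef_pos: [0.5361, 0.3367, 0.0287]
ee_rot: [179.2, -0.7, -0.7]
contact_force: [0.4, 0.7, -0.9]
grip_width: 0.0398
```

Call:
apply_moves:
  rows:
    - {"delta_pos":[0,0,1],"yaw":0}
    - {"delta_pos":[0,0,1],"yaw":0}
    - {"delta_pos":[0,0,1],"yaw":0}
    - {"delta_pos":[0,0,1],"yaw":0}
    - {"delta_pos":[0,0,0],"yaw":0}
    - {"delta_pos":[0,0,0],"yaw":0}
    - {"delta_pos":[0,0,0],"yaw":0}
    - {"delta_pos":[0,0,0],"yaw":0}

```text
time: 19.25
eef_pos: [0.5364, 0.3367, 0.0246]
ee_rot: [179.2, -0.8, -0.7]
contact_force: [0.3, -0.6, -1.0]
grip_width: 0.0399
```

Call:
apply_moves:
  rows:
    - {"delta_pos":[0,0,1],"yaw":0}
    - {"delta_pos":[0,0,1],"yaw":0}
    - {"delta_pos":[0,0,1],"yaw":0}
    - {"delta_pos":[0,0,0],"yaw":0}
    - {"delta_pos":[0,0,0],"yaw":0}
    - {"delta_pos":[0,0,0],"yaw":0}
    - {"delta_pos":[0,0,0],"yaw":0}
    - {"delta_pos":[0,0,0],"yaw":0}

```text
time: 20.05
eef_pos: [0.5367, 0.3369, 0.0227]
ee_rot: [179.3, -0.8, -0.7]
contact_force: [-0.6, -0.4, 0.9]
grip_width: 0.0395
```

Call:
apply_moves:
  rows:
    - {"delta_pos":[0,0,0],"yaw":0}
    - {"delta_pos":[0,0,0],"yaw":0}
    - {"delta_pos":[0,0,0],"yaw":0}
    - {"delta_pos":[0,0,0],"yaw":0}
    - {"delta_pos":[0,0,0],"yaw":0}
    - {"delta_pos":[0,0,-5],"yaw":0}
    - {"delta_pos":[0,0,-15],"yaw":0}
    - {"delta_pos":[0,0,-15],"yaw":0}
  fingers: 0.65

```text
time: 20.85
eef_pos: [0.5349, 0.3365, 0.0568]
ee_rot: [179.2, -0.6, -0.7]
contact_force: [-0.0, 0.1, 0.1]
grip_width: 0.0614
```

Call:
apply_moves:
  rows:
    - {"delta_pos":[0,0,-15],"yaw":0}
    - {"delta_pos":[0,0,-15],"yaw":0}
    - {"delta_pos":[0,0,-15],"yaw":0}
    - {"delta_pos":[0,0,-10],"yaw":0}
    - {"delta_pos":[-5,10,-5],"yaw":0}
    - {"delta_pos":[-15,25,0],"yaw":0}
    - {"delta_pos":[-20,35,0],"yaw":0}
    - {"delta_pos":[-20,40,0],"yaw":0}
  fingers: 1

```text
time: 21.65
eef_pos: [0.4742, 0.2282, 0.1228]
ee_rot: [179.4, -1.0, -0.4]
contact_force: [-0.0, -1.0, 0.6]
grip_width: 0.0943
```

Call:
apply_moves:
  rows:
    - {"delta_pos":[-16,36,0],"yaw":0}
    - {"delta_pos":[-14,34,0],"yaw":0}
    - {"delta_pos":[-8,20,0],"yaw":0}
    - {"delta_pos":[-3,8,0],"yaw":0}
    - {"delta_pos":[0,0,0],"yaw":0}
    - {"delta_pos":[0,0,0],"yaw":0}
    - {"delta_pos":[0,0,0],"yaw":0}
    - {"delta_pos":[0,0,0],"yaw":0}

```text
time: 22.45
eef_pos: [0.4232, 0.1225, 0.122]
ee_rot: [179.2, -0.7, -0.5]
contact_force: [0.3, -0.4, -0.1]
grip_width: 0.0938
```

```bash
python3 look.py o1 wrist side,200,80,350,200,4
```

```text
22.45 [0.4232 0.1225 0.122 ] [179.2   -0.66  -0.5 ] [ 0.3 -0.4 -0.1] [  7.9   7.9 109.6  -1.   61.9   8.9] [ 0.68  0.54 -0.57  0.21 -0.14  0.01] 0.09382421391306439
```

View pics/o1_wrist.png

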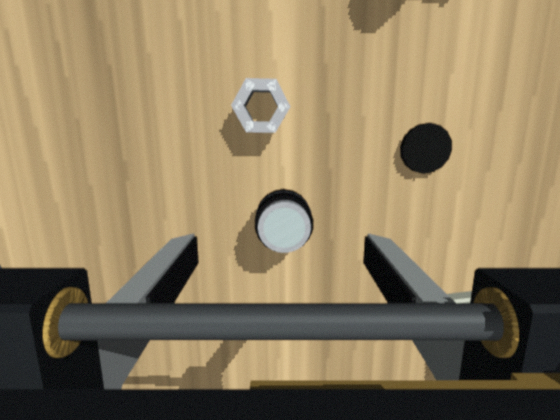

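View pics/o1_side.png

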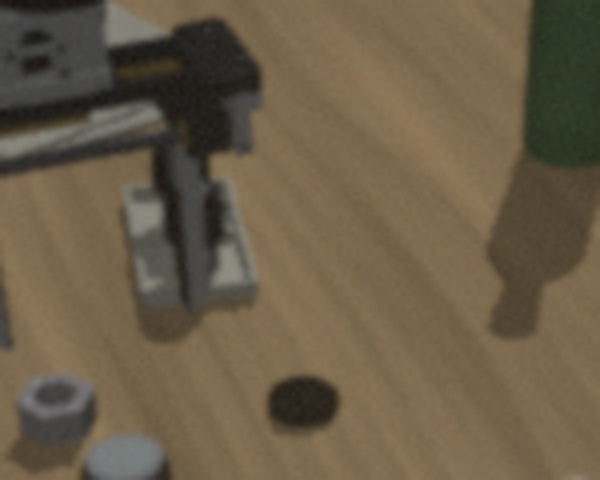

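```bash
python3 - <<'E'
from plant import cams,robot
from h import *
s=robot.sense();c=cams.camera("wrist");T=camT(c,s);im=c['image']
roi=im[60:150,215:305];hsv=cv2.cvtColor(np.ascontiguousarray(roi),cv2.COLOR_RGB2HSV)
m=((hsv[...,1]<50)&(hsv[...,2]>130)).astype(np.uint8)
cs,_=cv2.findContours(m,cv2.RETR_EXTERNAL,cv2.CHAIN_APPROX_NONE);k=cv2.convexHull(max(cs,key=cv2.contourArea))
for e in(2,3,4):print(cv2.approxPolyDP(k,e,True).reshape(-1,2)+[215,60])
p=np.array([onplane(c,T,q,.022)[:2] for q in (k.reshape(-1,2)+[215,60.])])*1e3
# width of hull vs direction
for a in range(0,180,10):
    n=np.array([np.cos(np.radians(a)),np.sin(np.radians(a))]);w=p@n;print(a,round(np.ptp(w),1),end='; ')
b=[]
for a in np.arange(0,60,1):
    b.append(sum(np.ptp(p@[np.cos(np.radians(a+t)),np.sin(np.radians(a+t))]) for t in(0,60,120)))
print('best flat normal',np.argmin(b),min(b)/3,'centre',(p.max(0)+p.min(0))/2)
# objective glass
h=cv2.cvtColor(im,cv2.COLOR_RGB2HSV)[175:265,245:325];mm=((h[...,1]<40)&(h[...,2]>130)).astype(np.uint8)
cs,_=cv2.findContours(mm,cv2.RETR_EXTERNAL,cv2.CHAIN_APPROX_NONE);k=max(cs,key=cv2.contourArea);(x,y),r=cv2.minEnclosingCircle(k);x+=245;y+=175
print('obj px',x,y,r,onplane(c,T,(x,y),.040)*1e3)
E
```

```text
[[276  79]
 [290 106]
 [274 132]
 [245 131]
 [231 105]
 [246  78]]
[[276  79]
 [290 106]
 [274 132]
 [245 131]
 [231 105]
 [246  78]]
[[276  79]
 [290 106]
 [274 132]
 [245 131]
 [231 105]
 [243  82]]
0 46.6; 10 45.7; 20 43.4; 30 41.6; 40 44.6; 50 46.3; 60 46.6; 70 45.8; 80 43.9; 90 41.1; 100 44.1; 110 45.8; 120 46.1; 130 45.0; 140 43.1; 150 41.7; 160 44.7; 170 46.3; best flat normal 29 41.24163646953506 centre [408.79721552 205.84141754]
obj px 283.94527435302734 226.65422821044922 26.160207748413086 [426.25488161 111.0343832   40.        ]
```

Call:
apply_moves:
  rows:
    - {"delta_pos":[2,6,5],"yaw":0}
    - {"delta_pos":[2,4,10],"yaw":0}
    - {"delta_pos":[0,0,14],"yaw":0}
    - {"delta_pos":[0,0,14],"yaw":0}
    - {"delta_pos":[0,0,14],"yaw":0}
    - {"delta_pos":[0,0,12],"yaw":0}
    - {"delta_pos":[0,0,5],"yaw":0}
    - {"delta_pos":[0,0,0],"yaw":0}

```text
time: 23.4
eef_pos: [0.4283, 0.1089, 0.0412]
ee_rot: [179.1, -0.5, -0.5]
contact_force: [0.2, 0.3, 0.4]
grip_width: 0.094
```

Call:
apply_moves:
  rows:
    - {"delta_pos":[0,-1,4],"yaw":0}
    - {"delta_pos":[0,-1,7],"yaw":0}
    - {"delta_pos":[0,0,7],"yaw":0}
    - {"delta_pos":[0,0,6],"yaw":0}
    - {"delta_pos":[0,0,4],"yaw":0}
    - {"delta_pos":[0,0,2],"yaw":0}
    - {"delta_pos":[0,0,0],"yaw":0}
    - {"delta_pos":[0,0,0],"yaw":0}

```text
time: 24.2
eef_pos: [0.4299, 0.1106, 0.0095]
ee_rot: [179.1, -0.7, -0.5]
contact_force: [0.4, 0.3, 0.5]
grip_width: 0.0941
```

Call:
apply_moves:
  rows:
    - {"delta_pos":[0,0,0],"yaw":0}
    - {"delta_pos":[0,0,0],"yaw":0}
    - {"delta_pos":[0,0,0],"yaw":0}
    - {"delta_pos":[0,0,0],"yaw":0}
    - {"delta_pos":[0,0,0],"yaw":0}
    - {"delta_pos":[0,0,0],"yaw":0}
    - {"delta_pos":[0,0,0],"yaw":0}
    - {"delta_pos":[0,0,0],"yaw":0}
  fingers: 0.4
  squeeze: 25

```text
time: 25.0
eef_pos: [0.43, 0.1106, 0.0101]
ee_rot: [179.2, -0.7, -0.5]
contact_force: [0.4, -0.9, 0.2]
grip_width: 0.0494
```

Call:
apply_moves:
  rows:
    - {"delta_pos":[0,0,-8],"yaw":0}
    - {"delta_pos":[0,0,-15],"yaw":0}
    - {"delta_pos":[0,0,-15],"yaw":0}
    - {"delta_pos":[0,0,-15],"yaw":0}
    - {"delta_pos":[5,3,-12],"yaw":0}
    - {"delta_pos":[15,10,-5],"yaw":0}
    - {"delta_pos":[25,16,0],"yaw":0}
    - {"delta_pos":[30,20,0],"yaw":0}

```text
time: 25.8
eef_pos: [0.4989, 0.063, 0.0857]
ee_rot: [179.2, -0.3, -0.2]
contact_force: [0.5, -0.1, -2.5]
grip_width: 0.0495
```

Call:
apply_moves:
  rows:
    - {"delta_pos":[30,20,0],"yaw":0}
    - {"delta_pos":[30,20,0],"yaw":0}
    - {"delta_pos":[28,18,0],"yaw":0}
    - {"delta_pos":[20,12,0],"yaw":0}
    - {"delta_pos":[10,6,0],"yaw":0}
    - {"delta_pos":[3,2,0],"yaw":0}
    - {"delta_pos":[0,0,0],"yaw":0}
    - {"delta_pos":[0,0,0],"yaw":0}

```text
time: 26.6
eef_pos: [0.6246, -0.0202, 0.0883]
ee_rot: [179.2, -0.2, -0.4]
contact_force: [-0.9, 0.9, -1.6]
grip_width: 0.0495
```

Call:
apply_moves:
  rows:
    - {"delta_pos":[2,-2,5],"yaw":0}
    - {"delta_pos":[1,-2,9],"yaw":0}
    - {"delta_pos":[0,0,10],"yaw":0}
    - {"delta_pos":[0,0,10],"yaw":0}
    - {"delta_pos":[0,0,9],"yaw":0}
    - {"delta_pos":[0,0,6],"yaw":0}
    - {"delta_pos":[0,0,3],"yaw":0}
    - {"delta_pos":[0,0,0],"yaw":0}

```text
time: 27.4
eef_pos: [0.6236, -0.0137, 0.0306]
ee_rot: [179.3, 0.1, -0.2]
contact_force: [-0.4, 0.9, -2.5]
grip_width: 0.0497
```

```bash
python3 look.py p1 side,280,130,420,270,4 scene,180,160,330,300,4
```

```text
27.4 [ 0.6236 -0.0137  0.0306] [ 1.7931e+02  5.0000e-02 -2.1000e-01] [-0.4  0.9 -2.5] [-7.2 27.8 93.9 -0.8 58.2 -6.6] [-0.07  0.15 -0.16 -0.06 -0.12 -0.01] 0.04965716298947237
```

View pics/p1_side.png

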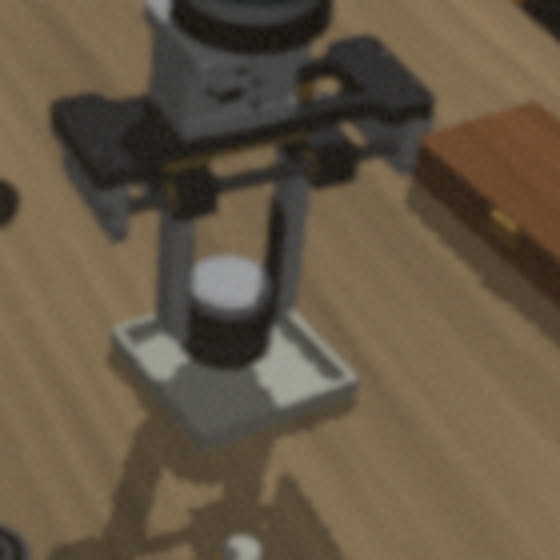

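View pics/p1_scene.png

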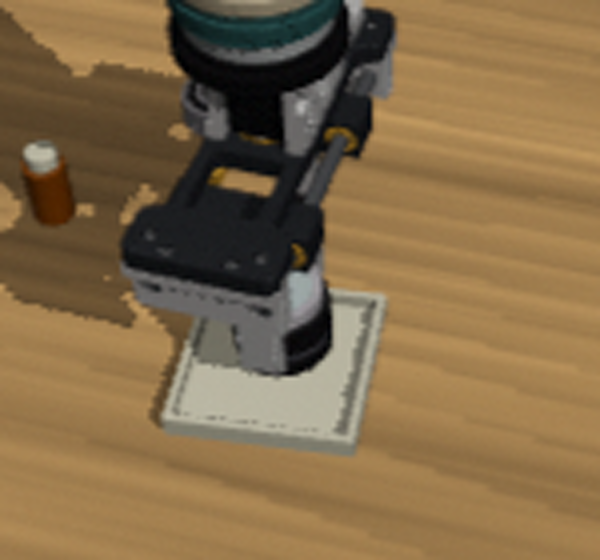

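Call:
apply_moves:
  rows:
    - {"delta_pos":[2,1,2],"yaw":0}
    - {"delta_pos":[2,1,3],"yaw":0}
    - {"delta_pos":[0,1,3],"yaw":0}
    - {"delta_pos":[0,0,3],"yaw":0}
    - {"delta_pos":[0,0,2],"yaw":0}
    - {"delta_pos":[0,0,1],"yaw":0}
    - {"delta_pos":[0,0,1],"yaw":0}
    - {"delta_pos":[0,0,0],"yaw":0}

```text
time: 28.3
eef_pos: [0.6298, -0.0177, 0.0165]
ee_rot: [179.3, -0.2, -0.2]
contact_force: [-0.1, 0.3, -2.7]
grip_width: 0.0491
```

Call:
apply_moves:
  rows:
    - {"delta_pos":[0,0,1],"yaw":0}
    - {"delta_pos":[0,0,1],"yaw":0}
    - {"delta_pos":[0,0,1],"yaw":0}
    - {"delta_pos":[0,0,1],"yaw":0}
    - {"delta_pos":[0,0,0],"yaw":0}
    - {"delta_pos":[0,0,0],"yaw":0}
    - {"delta_pos":[0,0,0],"yaw":0}
    - {"delta_pos":[0,0,0],"yaw":0}

```text
time: 29.1
eef_pos: [0.6303, -0.0177, 0.0143]
ee_rot: [179.3, -0.3, -0.2]
contact_force: [-1.1, -0.8, -0.3]
grip_width: 0.049
```

Call:
apply_moves:
  rows:
    - {"delta_pos":[0,0,1],"yaw":0}
    - {"delta_pos":[0,0,0.5],"yaw":0}
    - {"delta_pos":[0,0,0],"yaw":0}
    - {"delta_pos":[0,0,0],"yaw":0}
    - {"delta_pos":[0,0,0],"yaw":0}
    - {"delta_pos":[0,0,0],"yaw":0}
    - {"delta_pos":[0,0,0],"yaw":0}
    - {"delta_pos":[0,0,0],"yaw":0}

```text
time: 29.9
eef_pos: [0.6303, -0.0176, 0.0143]
ee_rot: [179.3, -0.3, -0.2]
contact_force: [-1.2, 0.4, 2.0]
grip_width: 0.0494
```

Call:
apply_moves:
  rows:
    - {"delta_pos":[0,0,0],"yaw":0}
    - {"delta_pos":[0,0,0],"yaw":0}
    - {"delta_pos":[0,0,0],"yaw":0}
    - {"delta_pos":[0,0,0],"yaw":0}
    - {"delta_pos":[0,0,0],"yaw":0}
    - {"delta_pos":[0,0,-5],"yaw":0}
    - {"delta_pos":[0,0,-15],"yaw":0}
    - {"delta_pos":[0,0,-15],"yaw":0}
  fingers: 0.7

```text
time: 30.7
eef_pos: [0.6293, -0.0172, 0.0479]
ee_rot: [179.3, -0.1, -0.2]
contact_force: [0.8, -0.0, -0.2]
grip_width: 0.0657
```

Call:
apply_moves:
  rows:
    - {"delta_pos":[0,0,-15],"yaw":0}
    - {"delta_pos":[0,0,-15],"yaw":0}
    - {"delta_pos":[0,0,-15],"yaw":0}
    - {"delta_pos":[-10,-10,-10],"yaw":0}
    - {"delta_pos":[-20,-20,0],"yaw":0}
    - {"delta_pos":[-28,-28,0],"yaw":0}
    - {"delta_pos":[-28,-28,0],"yaw":0}
    - {"delta_pos":[-28,-28,0],"yaw":0}
  fingers: 1

```text
time: 31.5
eef_pos: [0.5153, 0.1, 0.1071]
ee_rot: [179.3, -0.7, -0.6]
contact_force: [0.2, 0.1, 0.4]
grip_width: 0.0938
```

```bash
python3 look.py p2 side,200,80,420,270,3 
```

```text
31.5 [0.5153 0.1    0.1071] [179.27  -0.66  -0.61] [0.2 0.1 0.4] [  4.   15.6 101.5  -0.9  62.3   5. ] [ 33.36 -18.9   29.24   0.14 -10.1   33.41] 0.09378662105546547
```

View pics/p2_side.png

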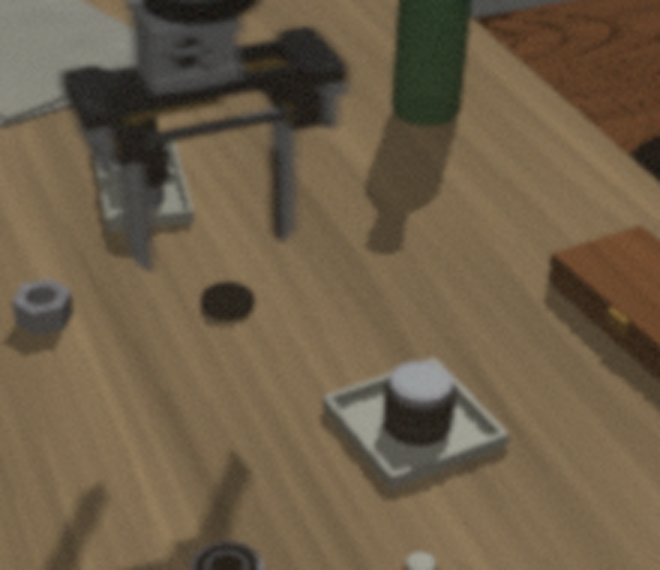

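Call:
apply_moves:
  rows:
    - {"delta_pos":[-27,-27,0],"yaw":0}
    - {"delta_pos":[-27,-27,0],"yaw":0}
    - {"delta_pos":[-22,-22,0],"yaw":0}
    - {"delta_pos":[-12,-12,0],"yaw":0}
    - {"delta_pos":[-6,-6,0],"yaw":0}
    - {"delta_pos":[0,0,0],"yaw":-5}
    - {"delta_pos":[0,0,0],"yaw":-8}
    - {"delta_pos":[0,0,0],"yaw":-8}

```text
time: 32.35
eef_pos: [0.4028, 0.2046, 0.1067]
ee_rot: [179.5, 0.1, 21.6]
contact_force: [0.3, 0.1, 1.0]
grip_width: 0.094
```

Call:
apply_moves:
  rows:
    - {"delta_pos":[0,0,5],"yaw":-6}
    - {"delta_pos":[0,0,10],"yaw":-2}
    - {"delta_pos":[0,0,10],"yaw":0}
    - {"delta_pos":[0,0,10],"yaw":0}
    - {"delta_pos":[0,0,8],"yaw":0}
    - {"delta_pos":[0,0,4],"yaw":0}
    - {"delta_pos":[0,0,0],"yaw":0}
    - {"delta_pos":[0,0,0],"yaw":0}

```text
time: 33.15
eef_pos: [0.4032, 0.2034, 0.0573]
ee_rot: [179.5, 0.1, 29.8]
contact_force: [0.0, -0.7, -0.8]
grip_width: 0.0938
```

Call:
apply_moves:
  rows:
    - {"delta_pos":[3,0.5,4],"yaw":0}
    - {"delta_pos":[3,0.5,8],"yaw":0}
    - {"delta_pos":[0,0,10],"yaw":0}
    - {"delta_pos":[0,0,10],"yaw":0}
    - {"delta_pos":[0,0,8],"yaw":0}
    - {"delta_pos":[0,0,4],"yaw":0}
    - {"delta_pos":[0,0,1],"yaw":0}
    - {"delta_pos":[0,0,0],"yaw":0}

```text
time: 33.95
eef_pos: [0.4099, 0.2054, 0.0083]
ee_rot: [179.5, 0.1, 29.8]
contact_force: [0.2, 0.3, 0.3]
grip_width: 0.0939
```

```bash
python3 look.py q1 side,150,120,300,240,4 scene,300,130,450,250,4
```

```text
33.95 [0.4099 0.2054 0.0083] [1.7949e+02 1.3000e-01 2.9830e+01] [0.2 0.3 0.3] [ 18.4  18.  116.3  -0.7  45.8 -11. ] [ 0.01  0.28  0.01  0.04 -0.17 -0.  ] 0.09389676929172196
```

View pics/q1_side.png

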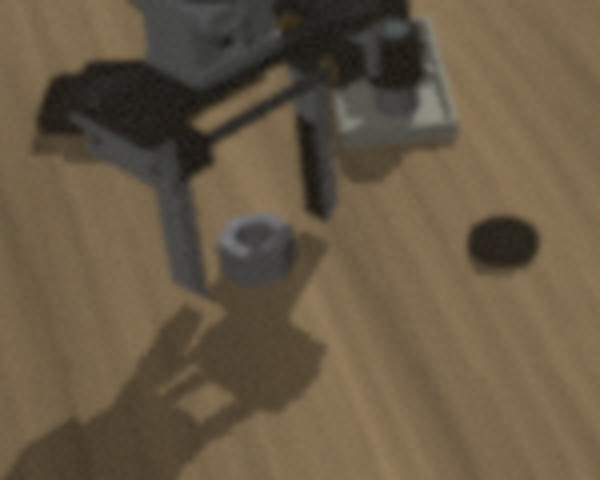

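View pics/q1_scene.png

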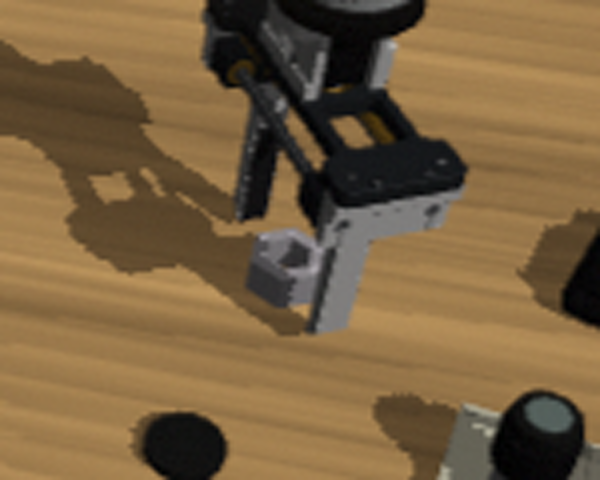

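Call:
apply_moves:
  rows:
    - {"delta_pos":[0,0,1],"yaw":0}
    - {"delta_pos":[0,0,2],"yaw":0}
    - {"delta_pos":[0,0,1],"yaw":0}
    - {"delta_pos":[0,0,0.5],"yaw":0}
    - {"delta_pos":[0,0,0],"yaw":0}
    - {"delta_pos":[0,0,0],"yaw":0}
    - {"delta_pos":[0,0,0],"yaw":0}
    - {"delta_pos":[0,0,0],"yaw":0}

```text
time: 34.85
eef_pos: [0.4112, 0.2058, 0.0049]
ee_rot: [179.4, -0.1, 29.8]
contact_force: [1.0, -0.3, -0.7]
grip_width: 0.094
```

Call:
apply_moves:
  rows:
    - {"delta_pos":[0,0,0],"yaw":0}
    - {"delta_pos":[0,0,0],"yaw":0}
    - {"delta_pos":[0,0,0],"yaw":0}
    - {"delta_pos":[0,0,0],"yaw":0}
    - {"delta_pos":[0,0,0],"yaw":0}
    - {"delta_pos":[0,0,0],"yaw":0}
    - {"delta_pos":[0,0,0],"yaw":0}
    - {"delta_pos":[0,0,0],"yaw":0}
  fingers: 0.3
  squeeze: 30

```text
time: 35.65
eef_pos: [0.4109, 0.2057, 0.0049]
ee_rot: [179.4, -0.1, 29.8]
contact_force: [0.3, 0.2, 0.4]
grip_width: 0.0407
```

Call:
apply_moves:
  rows:
    - {"delta_pos":[0,0,-8],"yaw":0}
    - {"delta_pos":[0,0,-15],"yaw":0}
    - {"delta_pos":[0,0,-15],"yaw":4}
    - {"delta_pos":[0,0,-15],"yaw":8}
    - {"delta_pos":[0,0,-15],"yaw":8}
    - {"delta_pos":[0,0,-12],"yaw":6}
    - {"delta_pos":[0,0,-6],"yaw":3}
    - {"delta_pos":[0,0,0],"yaw":0}

```text
time: 36.45
eef_pos: [0.4088, 0.2061, 0.0961]
ee_rot: [179.5, -0.2, -0.3]
contact_force: [-0.1, -0.1, -2.1]
grip_width: 0.0407
```

Call:
apply_moves:
  rows:
    - {"delta_pos":[3,15,-2],"yaw":0}
    - {"delta_pos":[7,30,0],"yaw":0}
    - {"delta_pos":[10,40,0],"yaw":0}
    - {"delta_pos":[10,40,0],"yaw":0}
    - {"delta_pos":[10,40,0],"yaw":0}
    - {"delta_pos":[10,40,0],"yaw":0}
    - {"delta_pos":[10,40,0],"yaw":0}
    - {"delta_pos":[10,40,0],"yaw":0}

```text
time: 37.25
eef_pos: [0.4784, -0.0836, 0.0993]
ee_rot: [179.7, -0.1, 0.9]
contact_force: [1.0, -0.2, -2.3]
grip_width: 0.0407
```

Call:
apply_moves:
  rows:
    - {"delta_pos":[10,40,0],"yaw":0}
    - {"delta_pos":[10,40,0],"yaw":0}
    - {"delta_pos":[10,40,0],"yaw":0}
    - {"delta_pos":[10,40,0],"yaw":0}
    - {"delta_pos":[8,35,0],"yaw":0}
    - {"delta_pos":[6,25,0],"yaw":0}
    - {"delta_pos":[3,12,0],"yaw":0}
    - {"delta_pos":[0,0,0],"yaw":0}

```text
time: 38.05
eef_pos: [0.5385, -0.3292, 0.0957]
ee_rot: [179.9, 0.2, 1.0]
contact_force: [-0.7, -0.2, -1.9]
grip_width: 0.0412
```

Call:
apply_moves:
  rows:
    - {"delta_pos":[4,12,0],"yaw":0}
    - {"delta_pos":[5,14,0],"yaw":0}
    - {"delta_pos":[2,7,5],"yaw":0}
    - {"delta_pos":[0,0,10],"yaw":0}
    - {"delta_pos":[0,0,10],"yaw":0}
    - {"delta_pos":[0,0,10],"yaw":0}
    - {"delta_pos":[0,0,10],"yaw":0}
    - {"delta_pos":[0,0,5],"yaw":0}

```text
time: 38.85
eef_pos: [0.5493, -0.3577, 0.0408]
ee_rot: [-179.8, 0.4, 1.3]
contact_force: [-0.5, -0.1, -1.0]
grip_width: 0.0407
```

```bash
python3 look.py r1 side,290,250,460,410,4 scene,80,100,230,230,4
```

```text
38.85 [ 0.5493 -0.3577  0.0408] [-179.81    0.42    1.34] [-0.5 -0.1 -1. ] [-39.1  29.8  88.5  -0.1  62.2 -40.3] [ 0.24  2.63  3.65 -0.05 -6.47  0.05] 0.04070880521346278
```

View pics/r1_side.png

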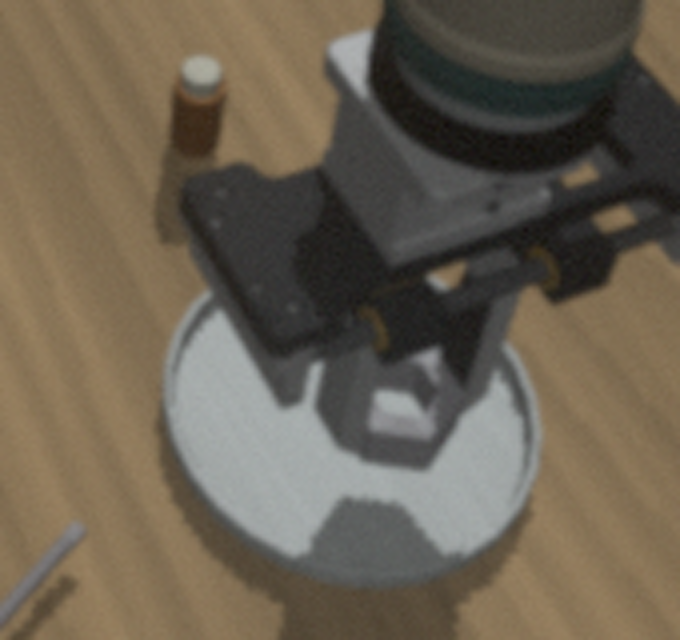

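View pics/r1_scene.png

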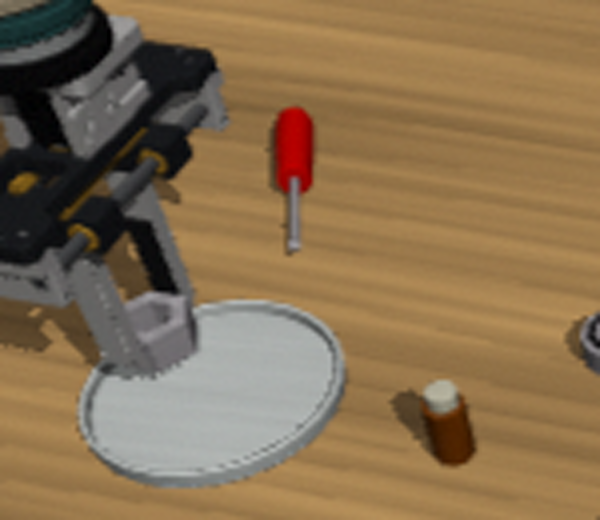

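Call:
apply_moves:
  rows:
    - {"delta_pos":[0,3,3],"yaw":0}
    - {"delta_pos":[0,2,5],"yaw":0}
    - {"delta_pos":[0,0,6],"yaw":0}
    - {"delta_pos":[0,0,5],"yaw":0}
    - {"delta_pos":[0,0,3],"yaw":0}
    - {"delta_pos":[0,0,1],"yaw":0}
    - {"delta_pos":[0,0,0],"yaw":0}
    - {"delta_pos":[0,0,0],"yaw":0}

```text
time: 39.75
eef_pos: [0.5501, -0.364, 0.0173]
ee_rot: [-179.9, 0.3, 1.3]
contact_force: [-0.4, -0.6, -0.8]
grip_width: 0.0405
```

Call:
apply_moves:
  rows:
    - {"delta_pos":[0,0,1],"yaw":0}
    - {"delta_pos":[0,0,1],"yaw":0}
    - {"delta_pos":[0,0,1],"yaw":0}
    - {"delta_pos":[0,0,0],"yaw":0}
    - {"delta_pos":[0,0,0],"yaw":0}
    - {"delta_pos":[0,0,0],"yaw":0}
    - {"delta_pos":[0,0,0],"yaw":0}
    - {"delta_pos":[0,0,0],"yaw":0}

```text
time: 40.55
eef_pos: [0.5506, -0.3642, 0.0148]
ee_rot: [-180.0, 0.2, 1.3]
contact_force: [-0.2, -0.3, -1.8]
grip_width: 0.0408
```

Call:
apply_moves:
  rows:
    - {"delta_pos":[0,0,1],"yaw":0}
    - {"delta_pos":[0,0,1],"yaw":0}
    - {"delta_pos":[0,0,1],"yaw":0}
    - {"delta_pos":[0,0,1],"yaw":0}
    - {"delta_pos":[0,0,1],"yaw":0}
    - {"delta_pos":[0,0,0],"yaw":0}
    - {"delta_pos":[0,0,0],"yaw":0}
    - {"delta_pos":[0,0,0],"yaw":0}

```text
time: 41.35
eef_pos: [0.5505, -0.3642, 0.0092]
ee_rot: [-179.9, 0.3, 1.3]
contact_force: [-0.6, -0.0, -0.7]
grip_width: 0.0405
```

Call:
apply_moves:
  rows:
    - {"delta_pos":[0,0,1],"yaw":0}
    - {"delta_pos":[0,0,0.5],"yaw":0}
    - {"delta_pos":[0,0,0.5],"yaw":0}
    - {"delta_pos":[0,0,0],"yaw":0}
    - {"delta_pos":[0,0,0],"yaw":0}
    - {"delta_pos":[0,0,0],"yaw":0}
    - {"delta_pos":[0,0,0],"yaw":0}
    - {"delta_pos":[0,0,0],"yaw":0}

```text
time: 42.15
eef_pos: [0.5506, -0.3642, 0.0091]
ee_rot: [-180.0, 0.2, 1.3]
contact_force: [-0.9, -0.4, 2.0]
grip_width: 0.0406
```

Call:
apply_moves:
  rows:
    - {"delta_pos":[0,0,0],"yaw":0}
    - {"delta_pos":[0,0,0],"yaw":0}
    - {"delta_pos":[0,0,0],"yaw":0}
    - {"delta_pos":[0,0,0],"yaw":0}
    - {"delta_pos":[0,0,0],"yaw":0}
    - {"delta_pos":[0,0,-5],"yaw":0}
    - {"delta_pos":[0,0,-15],"yaw":0}
    - {"delta_pos":[0,0,-15],"yaw":0}
  fingers: 0.57

```text
time: 42.95
eef_pos: [0.5499, -0.3637, 0.0427]
ee_rot: [-179.9, 0.4, 1.3]
contact_force: [-0.5, 0.2, 0.3]
grip_width: 0.0534
```

Call:
apply_moves:
  rows:
    - {"delta_pos":[0,0,-15],"yaw":0}
    - {"delta_pos":[0,0,-15],"yaw":0}
    - {"delta_pos":[0,0,-15],"yaw":0}
    - {"delta_pos":[-4,-10,-10],"yaw":0}
    - {"delta_pos":[-8,-20,-5],"yaw":0}
    - {"delta_pos":[-12,-30,0],"yaw":0}
    - {"delta_pos":[-14,-36,0],"yaw":0}
    - {"delta_pos":[-14,-36,0],"yaw":0}
  fingers: 1

```text
time: 43.75
eef_pos: [0.4959, -0.2326, 0.1094]
ee_rot: [179.8, -0.1, 1.1]
contact_force: [-0.8, 0.0, -0.6]
grip_width: 0.0942
```

Call:
apply_moves:
  rows:
    - {"delta_pos":[-13,-32,0],"yaw":0}
    - {"delta_pos":[-11,-28,0],"yaw":0}
    - {"delta_pos":[-8,-20,0],"yaw":0}
    - {"delta_pos":[-4,-10,0],"yaw":0}
    - {"delta_pos":[0,0,0],"yaw":0}
    - {"delta_pos":[0,0,0],"yaw":0}
    - {"delta_pos":[0,0,0],"yaw":0}
    - {"delta_pos":[0,0,0],"yaw":0}

```text
time: 44.55
eef_pos: [0.4516, -0.1339, 0.1104]
ee_rot: [179.9, 0.0, 1.2]
contact_force: [1.0, 0.1, -0.2]
grip_width: 0.0943
```

```bash
python3 look.py t1 wrist side,220,220,440,410,3
```

```text
44.55 [ 0.4516 -0.1339  0.1104] [1.7993e+02 1.0000e-02 1.2400e+00] [ 1.   0.1 -0.2] [-2.49e+01  1.14e+01  1.07e+02 -1.00e-01  6.16e+01 -2.61e+01] [-0.65  0.5  -0.56 -0.07 -0.04 -0.06] 0.09425610080521017
```

View pics/t1_wrist.png

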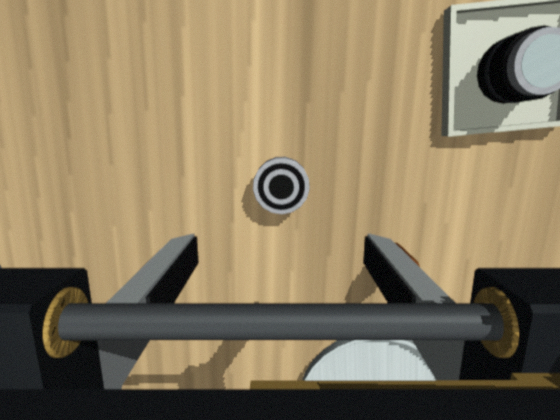

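View pics/t1_side.png

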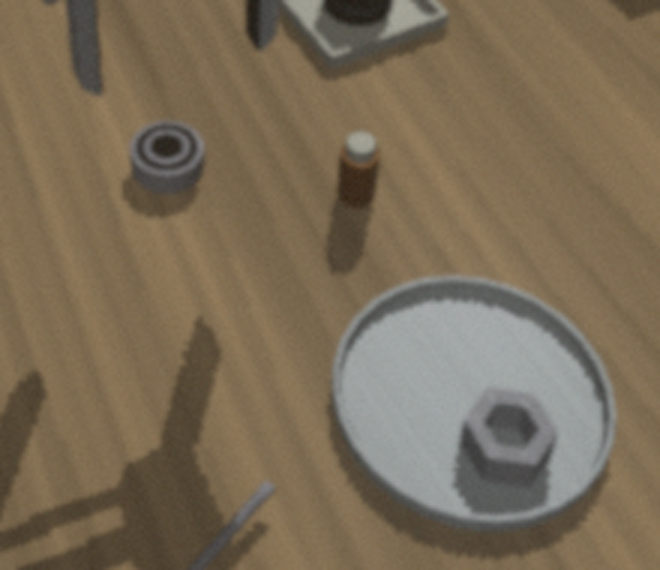

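```bash
python3 - <<'E'
from plant import cams,robot
from h import *
s=robot.sense();c=cams.camera("wrist");T=camT(c,s)
print(onplane(c,T,(281,185.5),.018)*1e3)
E
```

```text
[ 450.92184237 -112.24069154   18.        ]
```

Call:
apply_moves:
  rows:
    - {"delta_pos":[0,-9,3],"yaw":0}
    - {"delta_pos":[0,-8,8],"yaw":0}
    - {"delta_pos":[0,-2,13],"yaw":0}
    - {"delta_pos":[0,0,13],"yaw":0}
    - {"delta_pos":[0,0,13],"yaw":0}
    - {"delta_pos":[0,0,12],"yaw":0}
    - {"delta_pos":[0,0,6],"yaw":0}
    - {"delta_pos":[0,0,0],"yaw":0}

```text
time: 45.5
eef_pos: [0.4495, -0.1097, 0.0365]
ee_rot: [-179.9, 0.2, 1.3]
contact_force: [-0.0, -1.1, 0.1]
grip_width: 0.0938
```

Call:
apply_moves:
  rows:
    - {"delta_pos":[1,2,4],"yaw":0}
    - {"delta_pos":[1,1,7],"yaw":0}
    - {"delta_pos":[0,0,7],"yaw":0}
    - {"delta_pos":[0,0,6],"yaw":0}
    - {"delta_pos":[0,0,4],"yaw":0}
    - {"delta_pos":[0,0,2],"yaw":0}
    - {"delta_pos":[0,0,0],"yaw":0}
    - {"delta_pos":[0,0,0],"yaw":0}

```text
time: 46.3
eef_pos: [0.4527, -0.113, 0.0047]
ee_rot: [-180.0, 0.1, 1.3]
contact_force: [0.2, 0.3, -0.9]
grip_width: 0.0941
```

Call:
apply_moves:
  rows:
    - {"delta_pos":[0,0,0.5],"yaw":0}
    - {"delta_pos":[0,0,0],"yaw":0}
    - {"delta_pos":[0,0,0],"yaw":0}
    - {"delta_pos":[0,0,0],"yaw":0}
    - {"delta_pos":[0,0,0],"yaw":0}
    - {"delta_pos":[0,0,0],"yaw":0}
    - {"delta_pos":[0,0,0],"yaw":0}
    - {"delta_pos":[0,0,0],"yaw":0}
  fingers: 0.4
  squeeze: 30

```text
time: 47.1
eef_pos: [0.4531, -0.1131, 0.0049]
ee_rot: [-180.0, 0.0, 1.3]
contact_force: [-0.0, -0.1, -1.0]
grip_width: 0.0464
```

Call:
apply_moves:
  rows:
    - {"delta_pos":[0,0,-8],"yaw":0}
    - {"delta_pos":[0,0,-15],"yaw":0}
    - {"delta_pos":[0,0,-15],"yaw":0}
    - {"delta_pos":[0,0,-15],"yaw":0}
    - {"delta_pos":[0,0,-15],"yaw":0}
    - {"delta_pos":[0,0,-12],"yaw":0}
    - {"delta_pos":[0,0,-6],"yaw":0}
    - {"delta_pos":[0,0,0],"yaw":0}

```text
time: 47.9
eef_pos: [0.452, -0.1126, 0.096]
ee_rot: [-179.9, 0.1, 1.3]
contact_force: [0.1, -1.1, -1.3]
grip_width: 0.046
```

Call:
apply_moves:
  rows:
    - {"delta_pos":[6,12,0],"yaw":0}
    - {"delta_pos":[15,28,0],"yaw":0}
    - {"delta_pos":[18,35,0],"yaw":0}
    - {"delta_pos":[18,35,0],"yaw":0}
    - {"delta_pos":[16,30,0],"yaw":0}
    - {"delta_pos":[12,22,0],"yaw":0}
    - {"delta_pos":[5,10,0],"yaw":0}
    - {"delta_pos":[0,0,0],"yaw":0}

```text
time: 48.7
eef_pos: [0.5474, -0.2928, 0.0879]
ee_rot: [-179.8, 0.5, 1.3]
contact_force: [-0.3, 0.7, -0.9]
grip_width: 0.0462
```

Call:
apply_moves:
  rows:
    - {"delta_pos":[1,2,5],"yaw":0}
    - {"delta_pos":[1,2,8],"yaw":0}
    - {"delta_pos":[0,0,10],"yaw":0}
    - {"delta_pos":[0,0,10],"yaw":0}
    - {"delta_pos":[0,0,9],"yaw":0}
    - {"delta_pos":[0,0,6],"yaw":0}
    - {"delta_pos":[0,0,2],"yaw":0}
    - {"delta_pos":[0,0,0],"yaw":0}

```text
time: 49.5
eef_pos: [0.5449, -0.2905, 0.0317]
ee_rot: [-179.4, 0.9, 1.5]
contact_force: [0.1, -0.3, -0.8]
grip_width: 0.0466
```

```bash
python3 look.py u1 side,290,250,460,410,4 scene,80,100,230,230,4
```

```text
49.5 [ 0.5449 -0.2905  0.0317] [-179.42    0.89    1.51] [ 0.1 -0.3 -0.8] [-34.5  27.8  93.8  -0.1  59.5 -35.9] [ 0.16  0.06  0.22  0.05 -0.16 -0.07] 0.04662849520812434
```

View pics/u1_side.png

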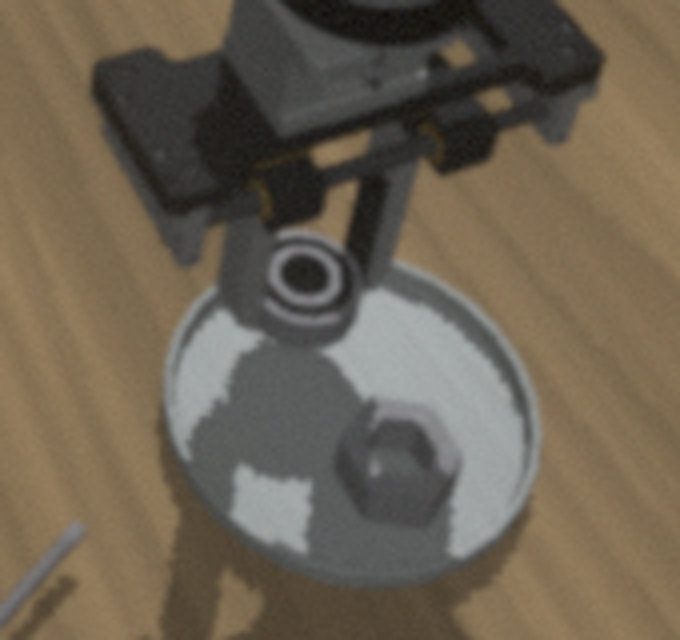

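View pics/u1_scene.png

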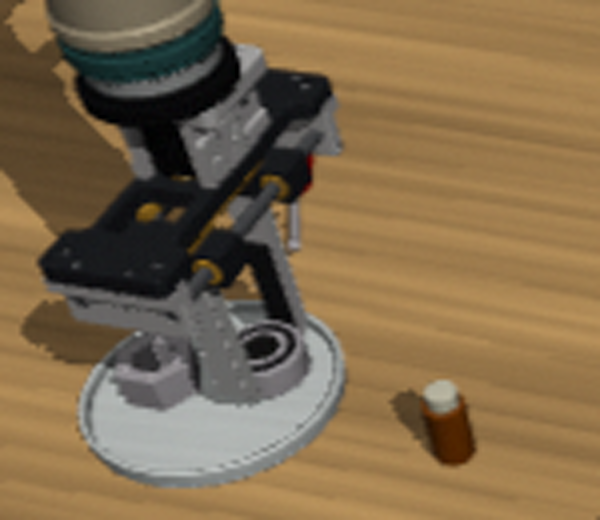

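Call:
apply_moves:
  rows:
    - {"delta_pos":[2,3,0],"yaw":0}
    - {"delta_pos":[2,3,2],"yaw":0}
    - {"delta_pos":[1,2,4],"yaw":0}
    - {"delta_pos":[0,0,4],"yaw":0}
    - {"delta_pos":[0,0,3],"yaw":0}
    - {"delta_pos":[0,0,2],"yaw":0}
    - {"delta_pos":[0,0,1],"yaw":0}
    - {"delta_pos":[0,0,0],"yaw":0}

```text
time: 50.4
eef_pos: [0.5516, -0.3002, 0.0158]
ee_rot: [-179.5, 0.7, 1.5]
contact_force: [0.2, 0.3, -1.1]
grip_width: 0.046
```

Call:
apply_moves:
  rows:
    - {"delta_pos":[0,0,1],"yaw":0}
    - {"delta_pos":[0,0,1],"yaw":0}
    - {"delta_pos":[0,0,1],"yaw":0}
    - {"delta_pos":[0,0,1],"yaw":0}
    - {"delta_pos":[0,0,0],"yaw":0}
    - {"delta_pos":[0,0,0],"yaw":0}
    - {"delta_pos":[0,0,0],"yaw":0}
    - {"delta_pos":[0,0,0],"yaw":0}

```text
time: 51.2
eef_pos: [0.5517, -0.3002, 0.0119]
ee_rot: [-179.6, 0.7, 1.5]
contact_force: [-0.1, 0.1, -1.6]
grip_width: 0.0465
```

Call:
apply_moves:
  rows:
    - {"delta_pos":[0,0,1],"yaw":0}
    - {"delta_pos":[0,0,1],"yaw":0}
    - {"delta_pos":[0,0,1],"yaw":0}
    - {"delta_pos":[0,0,0.5],"yaw":0}
    - {"delta_pos":[0,0,0.5],"yaw":0}
    - {"delta_pos":[0,0,0],"yaw":0}
    - {"delta_pos":[0,0,0],"yaw":0}
    - {"delta_pos":[0,0,0],"yaw":0}

```text
time: 52.0
eef_pos: [0.5519, -0.3002, 0.0092]
ee_rot: [-179.6, 0.6, 1.5]
contact_force: [-0.1, 0.8, 2.2]
grip_width: 0.0462
```

Call:
apply_moves:
  rows:
    - {"delta_pos":[0,0,0],"yaw":0}
    - {"delta_pos":[0,0,0],"yaw":0}
    - {"delta_pos":[0,0,0],"yaw":0}
    - {"delta_pos":[0,0,0],"yaw":0}
    - {"delta_pos":[0,0,0],"yaw":0}
    - {"delta_pos":[0,0,-5],"yaw":0}
    - {"delta_pos":[0,0,-15],"yaw":0}
    - {"delta_pos":[0,0,-15],"yaw":0}
  fingers: 0.62

```text
time: 52.8
eef_pos: [0.5512, -0.2998, 0.0425]
ee_rot: [-179.5, 0.8, 1.5]
contact_force: [-0.3, 0.3, 1.2]
grip_width: 0.0585
```

Call:
apply_moves:
  rows:
    - {"delta_pos":[0,0,-15],"yaw":0}
    - {"delta_pos":[0,0,-20],"yaw":0}
    - {"delta_pos":[0,0,-20],"yaw":0}
    - {"delta_pos":[-20,0,-20],"yaw":0}
    - {"delta_pos":[-30,0,-20],"yaw":0}
    - {"delta_pos":[-30,0,-15],"yaw":0}
    - {"delta_pos":[-30,0,-10],"yaw":0}
    - {"delta_pos":[-20,0,0],"yaw":0}

```text
time: 53.6
eef_pos: [0.4231, -0.3056, 0.1736]
ee_rot: [-179.8, 0.4, 1.7]
contact_force: [0.9, -0.6, -0.7]
grip_width: 0.0582
```

Call:
apply_moves:
  rows:
    - {"delta_pos":[-20,0,0],"yaw":0}
    - {"delta_pos":[-20,0,0],"yaw":0}
    - {"delta_pos":[-10,0,0],"yaw":0}
    - {"delta_pos":[0,0,0],"yaw":0}
    - {"delta_pos":[0,0,0],"yaw":0}
    - {"delta_pos":[0,0,0],"yaw":0}
    - {"delta_pos":[0,0,0],"yaw":0}
    - {"delta_pos":[0,0,0],"yaw":0}

```text
time: 54.4
eef_pos: [0.3719, -0.3075, 0.1771]
ee_rot: [180.0, 0.2, 1.6]
contact_force: [-0.2, 0.6, -0.1]
grip_width: 0.0583
```

```bash
python3 look.py z scene,80,130,500,300,1 side; python3 - <<'E'
import cv2
a=cv2.imread('pics/z_side.png');cv2.imwrite('pics/z_s2.png',cv2.resize(a[110:400,200:440],None,fx=2,fy=2,interpolation=3))
a=cv2.imread('pics/z_scene.png');cv2.imwrite('pics/z_c2.png',cv2.resize(a,None,fx=1.9,fy=1.9,interpolation=3))
E
```

```text
54.4 [ 0.3719 -0.3075  0.1771] [1.7996e+02 1.6000e-01 1.6100e+00] [-0.2  0.6 -0.1] [-47.7   9.   99.6  -0.2  71.5 -49.3] [ 0.31  0.53 -0.29  0.08 -0.02  0.08] 0.05825629162561293
```

View pics/z_s2.png

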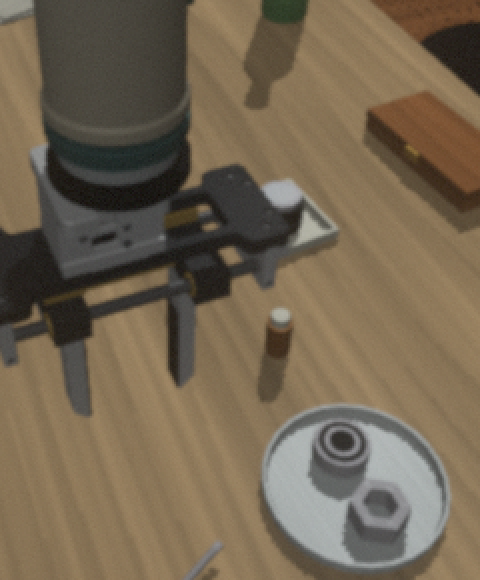

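View pics/z_c2.png

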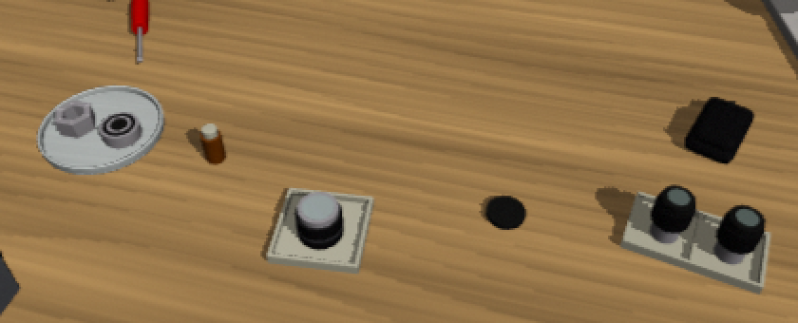

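The final views show both eyepieces upright, one per bay, the objective centred in the square tray, and the nut and bearing flat and apart in the dish. The vial's top is still at its starting pixel, about (190,198).

```bash
python3 -c "
from plant import workorder
print(workorder.hand_in())"
```

```text
the job is handed in; nothing more can be done
None
```

I put all five pieces away in the order you asked and handed the job in at about 54 s of the 128 s allowed. The eyepieces stand one in each bay, the objective stands in the square tray, and the nut and bearing lie side by side flat in the dish. I lowered each piece until it touched the tray floor, with contact forces of 3 N or less, before opening the fingers.

**Last checks:** The final scene view shows every piece upright or flat and clear of the tray walls. The arm is raised and touching nothing. The vial is standing within about a pixel of where it started.

**What disagreed:**
- **First grasp:** on the first descent the tool drifted about 17 mm in x, so closing the fingers slid that eyepiece a little on the desk, and it stayed upright. The tool tilted up to 1.7° there and stayed within about 1.2° after that eyepiece was placed. I made the later descents slower and corrected the position on the way down.
- **Square tray:** my two-view check of its corners failed because I paired the wrong corners. I relied instead on its two-view centre (6 mm high) and the wrist outline, which measured 95–97 mm a side.
- **Final side view:** the arm hid the two-bay tray, so I confirmed that tray only from the scene camera.

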